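# Load the free incubator and mark it in use

### The arm

A 6-joint arm with a two-finger parallel gripper is mounted at the origin on the work surface. World frame = base frame: x ahead of the robot, y to its left, z up, the work surface at z = 0. Lengths are in m, angles in rad, forces in N, time in s.
With the tool pointing down it reaches from about 0.325 to 0.925 m from the base axis. Payload 3.1 kg.
Tool frame: the origin (TCP) lies on the centre line of the jaws, within the pads' length; the fingertips stand 8 mm ahead of it and the grasp point (between the pads) lies 11 mm behind it (bot.tcp_to_tips is the distance from the TCP to the fingertips, in m); y points along the fingers, x is the direction in which the jaws open and shut, and the axes are right-handed (so a half turn about y gives the same grasp; the last joint's range is limited). The gripper opens to 85 mm and grips with 20 to 120 N. Pads are 22 mm wide; open, the fingers measure 114 mm over their backs; the gripper's body (76 mm by 85 mm) begins 54 mm behind the grasp point. The pads swing forward as they close: fully open they stand 13 mm farther back than shut.
Start: joints at [-1.299, 0.217, 1.613, -0, 1.311, -0.112], TCP at [0.234, -0.58, 0.239] pointing down, gripper open.
Joint ranges: [-2.75, 2.75], [-0.78, 2.1], [0.31, 2.55], [-1.13, 4.27], [0.13, 2.63], [-2.58, 2.58]. Speed limits (rad/s): [2.79, 2.79, 3.14, 3.14, 3.14, 3.14].

### API

Orientations are given as a 3x3 rotation matrix whose columns are the frame's x, y, z axes.
In Python, from bench import bot gives the robot as it stands. The module is installed in compiled form; this text tells all that it offers.
- The arm moves only by the tool arm_command, never from a script. Its argument "motion" is a list of rows, each an object with "dp": the shift along the tool's x, y, z in units of 40 mm (1.0 is 40 mm), a list of three; "dr": the turn, a rotation vector about the tool's x, y, z in rad, a list of three; "hand": the finger opening in mm, from 0 to 85.4. A call has 1 to 5 rows; each row is the pose to reach, as a shift and turn from the pose commanded when the call began, along the tool's axes at that moment; what a row does not reach only later rows make up. A row lasts 1/12 s, in which the tool goes at most 41.7 mm and 7.16 degrees, less where a joint would pass 70% of its speed; a pose out of reach is approached as far as the arm can. A call with a gripper value outside its range is refused whole. The fingers move at their own pace and stop on an object; "newtons" is the grip in N (left out, the last holds). Time passes only in rows, so rows that repeat a pose let the fingers close. It gives the time, the measured TCP pose, the force and the opening at its end, in the units of the state.
- bot.state(): the state, without advancing time (a new reading comes with each control period).
- bot.get_image(name): name is "scene" or "top" or "wrist"; returns (picture, depth): 480x640x3 uint8, red, green, blue; 480x640 float32, m along the optical axis (not along the pixel's ray), 0 where there is no reading.
- bot.camera_model(name): a dict with "fx", "fy", "cx", "cy" (pixels), "position" and "attitude" of the camera in the world; the wrist camera has in their place "mount" (4x4, takes a point from camera to tool coordinates, whose origin is the TCP and whose axes are the tool frame's). Camera axes: x right, y up, looking along -z (the intrinsics and any distortion apply to the point x, -y, -z); pixel columns grow to the right and rows downward; lengths in m; the calibration is good to about 2 mm. A picture is of the moment at which its call begins: read the wrist's pose just before it. camera_model takes no time and is no camera call.
- bot.job_done(): hands the job in, once; it reports no verdict.
Trained networks look in the newest picture that a camera, given by its name, has taken for a name from the list of things; names that differ only in an ending like _2 or _b are one class to them, and where a whole thing is asked for, a point or a joint stands for the part that bears it (a point fixed in the world has none). Each returns a list of dicts, best first, with "p" (0 to 1); they miss things now and then, are a little off and sometimes report something else, mostly with a low value. They report only what shows in the picture. A call takes as long as a camera call. They do not tell look-alikes from the thing itself.
- bot.search_frame(camera, label): "location" ([x, y, z] in m, in world coordinates, good to about 4 mm: the middle of the surface that is visible of it).
- bot.masks_of(camera, label): "mask" (480x640 bool, what is visible of it).
- bot.spot_point(camera, label): "location" ([x, y, z] in m, in world coordinates, good to about 4 mm: a listed point, or the origin of a listed thing).
The state is a dict: "time_s": time; "q": joint angles; "dq": joint speeds; "tau": joint torques, N m; "tool_pos": TCP position; "tool_rot": TCP orientation; "force": force on the tool from outside, world axes, zero at the start; "wrist_torque": the same for the moment, N m; "gripper_width": opening from 0.0 (shut) to 1.0 (fully open).
Only numpy, scipy, OpenCV 4.12 (cv2) and the standard library are available. Lean on these libraries where they do the work, as an engineer would, in place of code of your own. Each camera call takes 0.05 s, during which the arm holds its last target. There are 200 camera calls.

### The job

One of the two benchtop incubators is already in use: a tag stands on it, so keep it shut. Press the latch button of the other one and let its drawer spring fully open without getting in its way, stand every bottle from the bench upright on the drawer's floor, and push the drawer fully home until it latches. Then stand the spare tag upright on top of the incubator you have loaded; leave the first tag, the dish and the objective where they are.

Things in the scene. Friction and masses are not known exactly. Their poses are not given: they have to be found in the camera images.
- incubator_a: One of two identical benchtop incubators: white metal housing 220 (x) by 180 (y) by 110 mm high, fixed to the bench. Origin: centre of its underside on the bench (z = 0). Its front, with the drawer, faces its own -x; own z is up. Flat top at 110 mm.
- drawer_a: Drawer of incubator_a: open aluminium tray, 150 (x) by 136 (y) mm inside, walls 40 mm high, 6 mm thick. Origin: centre of its inner floor, 10 mm above the bench, when shut 25 mm to -x of the housing's centre; axes as the incubator's. Flat black front panel without handle, 158 mm wide, 10 mm thick, from 6 to 100 mm above the bench. Fully out, all the inside is clear of the housing.
- slide_a (a joint): How far drawer_a is out towards the incubator's -x, in m: 0 fully home, about 0.002 shut and latched, 0.160 fully open. Once unlatched a spring drives it all the way out in about 1 s and keeps it out (9 N when shut, 4 N when open). Pushing the front panel fully home (+x) against the spring makes the latch snap in by itself and hold.
- latch_a (a joint): How far the latch button of incubator_a is pressed, in m: 0 up, 0.008 fully down. It springs back; 2 N to start, 4.6 N fully down. Beyond about 0.005 it releases the drawer.
- button_a (a point): Centre of the top face of that round steel latch button, 28 mm across, standing 10 mm above the housing's top in the middle, 30 mm behind the front face. Pressed straight down.
- front_a (a point): Centre of the outer face of drawer_a's front panel, 55 mm above the bench; moves with the drawer.
- top_a (a point): A point on the flat top of incubator_a, 15 mm to -x of its middle, between the button and whatever stands further back: room for a tag.
- incubator_b: One of two identical benchtop incubators: white metal housing 220 (x) by 180 (y) by 110 mm high, fixed to the bench. Origin: centre of its underside on the bench (z = 0). Its front, with the drawer, faces its own -x; own z is up. Flat top at 110 mm.
- drawer_b: Drawer of incubator_b: open aluminium tray, 150 (x) by 136 (y) mm inside, walls 40 mm high, 6 mm thick. Origin: centre of its inner floor, 10 mm above the bench, when shut 25 mm to -x of the housing's centre; axes as the incubator's. Flat black front panel without handle, 158 mm wide, 10 mm thick, from 6 to 100 mm above the bench. Fully out, all the inside is clear of the housing.
- slide_b (a joint): How far drawer_b is out towards the incubator's -x, in m: 0 fully home, about 0.002 shut and latched, 0.160 fully open. Once unlatched a spring drives it all the way out in about 1 s and keeps it out (9 N when shut, 4 N when open). Pushing the front panel fully home (+x) against the spring makes the latch snap in by itself and hold.
- latch_b (a joint): How far the latch button of incubator_b is pressed, in m: 0 up, 0.008 fully down. It springs back; 2 N to start, 4.6 N fully down. Beyond about 0.005 it releases the drawer.
- button_b (a point): Centre of the top face of that round steel latch button, 28 mm across, standing 10 mm above the housing's top in the middle, 30 mm behind the front face. Pressed straight down.
- front_b (a point): Centre of the outer face of drawer_b's front panel, 55 mm above the bench; moves with the drawer.
- top_b (a point): A point on the flat top of incubator_b, 15 mm to -x of its middle, between the button and whatever stands further back: room for a tag.
- tag_set: The 'in use' tag that stands on the incubator already in use: black plastic, a foot 46 (x) by 60 (y) by 8 mm with an upright plate 10 (x) by 50 (y) mm rising from the middle of the foot to 82 mm. Origin: centre of the foot's underside. It stands on the rear part of that incubator's top and stays there.
- tag_spare: The spare tag, same shape and size as tag_set (plate 10 mm thick along its own x, top at 82 mm, 120 g), standing on the bench at one side. Origin: centre of the foot's underside.
- bottle_1: Capped amber glass bottle standing on the bench (may be absent: then None). Body 52 mm across and 50 mm high; above it the neck with a white cap 27 mm across, up to 88 mm, to be gripped from above. 100 to 180 g. Origin: centre of its underside, z up.
- bottle_2: Capped amber glass bottle standing on the bench (may be absent: then None). Body 52 mm across and 50 mm high; above it the neck with a white cap 27 mm across, up to 88 mm, to be gripped from above. 100 to 180 g. Origin: centre of its underside, z up.
- bottle_3: Capped amber glass bottle standing on the bench (may be absent: then None). Body 52 mm across and 50 mm high; above it the neck with a white cap 27 mm across, up to 88 mm, to be gripped from above. 100 to 180 g. Origin: centre of its underside, z up.
- bottle_4: Capped amber glass bottle standing on the bench (may be absent: then None). Body 52 mm across and 50 mm high; above it the neck with a white cap 27 mm across, up to 88 mm, to be gripped from above. 100 to 180 g. Origin: centre of its underside, z up.
- dish: Bystander: closed glass dish, 74 mm across and 16 mm high, on the rear part of the top of the incubator that is not in use. Origin: centre of its underside.
- objective: Bystander: a microscope objective standing on the bench at one side, 35 mm across, 52 mm high. Origin: centre of its underside.
There are look-alikes about, which are no part of the job. Leave any red look-alike of the bottle_2 alone.

How it is judged:
On the way, in this order (a step that is already met when the one before it is completed fails the run):
1. the drawer of the incubator without the tag has sprung fully open (((horizontal distance between tag_set and incubator_b below 0.13 m and value of joint slide_a above 0.155 m) or (horizontal distance between tag_set and incubator_a below 0.13 m and value of joint slide_b above 0.155 m))), for 0.2 s.
2. all bottles stand upright in that open drawer (((horizontal distance between tag_set and incubator_b below 0.13 m and value of joint slide_a above 0.13 m and (horizontal distance between bottle_1 and drawer_a below 0.068 m and z of bottle_1 in the frame of drawer_a between -0.005 and 0.012 m and angle between bottle_1's own z axis and vertical below 0.15 rad) and (horizontal distance between bottle_2 and drawer_a below 0.068 m and z of bottle_2 in the frame of drawer_a between -0.005 and 0.012 m and angle between bottle_2's own z axis and vertical below 0.15 rad) and (horizontal distance between bottle_3 and drawer_a below 0.068 m and z of bottle_3 in the frame of drawer_a between -0.005 and 0.012 m and angle between bottle_3's own z axis and vertical below 0.15 rad) and (horizontal distance between bottle_4 and drawer_a below 0.068 m and z of bottle_4 in the frame of drawer_a between -0.005 and 0.012 m and angle between bottle_4's own z axis and vertical below 0.15 rad)) or (horizontal distance between tag_set and incubator_a below 0.13 m and value of joint slide_b above 0.13 m and (horizontal distance between bottle_1 and drawer_b below 0.068 m and z of bottle_1 in the frame of drawer_b between -0.005 and 0.012 m and angle between bottle_1's own z axis and vertical below 0.15 rad) and (horizontal distance between bottle_2 and drawer_b below 0.068 m and z of bottle_2 in the frame of drawer_b between -0.005 and 0.012 m and angle between bottle_2's own z axis and vertical below 0.15 rad) and (horizontal distance between bottle_3 and drawer_b below 0.068 m and z of bottle_3 in the frame of drawer_b between -0.005 and 0.012 m and angle between bottle_3's own z axis and vertical below 0.15 rad) and (horizontal distance between bottle_4 and drawer_b below 0.068 m and z of bottle_4 in the frame of drawer_b between -0.005 and 0.012 m and angle between bottle_4's own z axis and vertical below 0.15 rad)))), for 0.2 s.
3. that drawer is pushed home and latched, with the bottles in it (((horizontal distance between tag_set and incubator_b below 0.13 m and value of joint slide_a below 0.006 m and (horizontal distance between bottle_1 and drawer_a below 0.068 m and z of bottle_1 in the frame of drawer_a between -0.005 and 0.012 m and angle between bottle_1's own z axis and vertical below 0.15 rad) and (horizontal distance between bottle_2 and drawer_a below 0.068 m and z of bottle_2 in the frame of drawer_a between -0.005 and 0.012 m and angle between bottle_2's own z axis and vertical below 0.15 rad) and (horizontal distance between bottle_3 and drawer_a below 0.068 m and z of bottle_3 in the frame of drawer_a between -0.005 and 0.012 m and angle between bottle_3's own z axis and vertical below 0.15 rad) and (horizontal distance between bottle_4 and drawer_a below 0.068 m and z of bottle_4 in the frame of drawer_a between -0.005 and 0.012 m and angle between bottle_4's own z axis and vertical below 0.15 rad)) or (horizontal distance between tag_set and incubator_a below 0.13 m and value of joint slide_b below 0.006 m and (horizontal distance between bottle_1 and drawer_b below 0.068 m and z of bottle_1 in the frame of drawer_b between -0.005 and 0.012 m and angle between bottle_1's own z axis and vertical below 0.15 rad) and (horizontal distance between bottle_2 and drawer_b below 0.068 m and z of bottle_2 in the frame of drawer_b between -0.005 and 0.012 m and angle between bottle_2's own z axis and vertical below 0.15 rad) and (horizontal distance between bottle_3 and drawer_b below 0.068 m and z of bottle_3 in the frame of drawer_b between -0.005 and 0.012 m and angle between bottle_3's own z axis and vertical below 0.15 rad) and (horizontal distance between bottle_4 and drawer_b below 0.068 m and z of bottle_4 in the frame of drawer_b between -0.005 and 0.012 m and angle between bottle_4's own z axis and vertical below 0.15 rad)))), for 0.2 s.
4. the spare tag stands upright and released on top of that incubator (((horizontal distance between tag_set and incubator_b below 0.13 m and x of tag_spare in the frame of incubator_a between -0.1 and 0.1 m and y of tag_spare in the frame of incubator_a between -0.08 and 0.08 m and z of tag_spare in the frame of incubator_a between 0.104 and 0.116 m and angle between tag_spare's own z axis and vertical below 0.12 rad and linear speed of tag_spare below 0.02 m/s and contact force between the fingers and tag_spare below 0.1 N) or (horizontal distance between tag_set and incubator_a below 0.13 m and x of tag_spare in the frame of incubator_b between -0.1 and 0.1 m and y of tag_spare in the frame of incubator_b between -0.08 and 0.08 m and z of tag_spare in the frame of incubator_b between 0.104 and 0.116 m and angle between tag_spare's own z axis and vertical below 0.12 rad and linear speed of tag_spare below 0.02 m/s and contact force between the fingers and tag_spare below 0.1 N))), for 0.2 s.
At the end, for the whole second after the job is handed in: Both drawers shut (out less than 6 mm), every bottle upright (within 0.15 rad) on the floor of the drawer of the incubator that had no tag, and the spare tag upright (within 0.12 rad), released and at rest on the top of that same incubator (((horizontal distance between tag_set and incubator_b below 0.13 m and (horizontal distance between bottle_1 and drawer_a below 0.068 m and z of bottle_1 in the frame of drawer_a between -0.005 and 0.012 m and angle between bottle_1's own z axis and vertical below 0.15 rad) and (horizontal distance between bottle_2 and drawer_a below 0.068 m and z of bottle_2 in the frame of drawer_a between -0.005 and 0.012 m and angle between bottle_2's own z axis and vertical below 0.15 rad) and (horizontal distance between bottle_3 and drawer_a below 0.068 m and z of bottle_3 in the frame of drawer_a between -0.005 and 0.012 m and angle between bottle_3's own z axis and vertical below 0.15 rad) and (horizontal distance between bottle_4 and drawer_a below 0.068 m and z of bottle_4 in the frame of drawer_a between -0.005 and 0.012 m and angle between bottle_4's own z axis and vertical below 0.15 rad) and x of tag_spare in the frame of incubator_a between -0.1 and 0.1 m and y of tag_spare in the frame of incubator_a between -0.08 and 0.08 m and z of tag_spare in the frame of incubator_a between 0.104 and 0.116 m and angle between tag_spare's own z axis and vertical below 0.12 rad and linear speed of tag_spare below 0.02 m/s and contact force between the fingers and tag_spare below 0.1 N) or (horizontal distance between tag_set and incubator_a below 0.13 m and (horizontal distance between bottle_1 and drawer_b below 0.068 m and z of bottle_1 in the frame of drawer_b between -0.005 and 0.012 m and angle between bottle_1's own z axis and vertical below 0.15 rad) and (horizontal distance between bottle_2 and drawer_b below 0.068 m and z of bottle_2 in the frame of drawer_b between -0.005 and 0.012 m and angle between bottle_2's own z axis and vertical below 0.15 rad) and (horizontal distance between bottle_3 and drawer_b below 0.068 m and z of bottle_3 in the frame of drawer_b between -0.005 and 0.012 m and angle between bottle_3's own z axis and vertical below 0.15 rad) and (horizontal distance between bottle_4 and drawer_b below 0.068 m and z of bottle_4 in the frame of drawer_b between -0.005 and 0.012 m and angle between bottle_4's own z axis and vertical below 0.15 rad) and x of tag_spare in the frame of incubator_b between -0.1 and 0.1 m and y of tag_spare in the frame of incubator_b between -0.08 and 0.08 m and z of tag_spare in the frame of incubator_b between 0.104 and 0.116 m and angle between tag_spare's own z axis and vertical below 0.12 rad and linear speed of tag_spare below 0.02 m/s and contact force between the fingers and tag_spare below 0.1 N)) and value of joint each of slide_a, slide_b below 0.006 m); the robot touches nothing.
It fails at once if the drawer of the incubator already in use is opened ((horizontal distance between tag_set and incubator_a below 0.13 m and value of joint slide_a above 0.02 m) or (horizontal distance between tag_set and incubator_b below 0.13 m and value of joint slide_b above 0.02 m)).
It fails at once if the robot gets in the way of a drawer while it springs open to be loaded ((velocity of joint slide_a above 0.04 m/s and value of joint slide_a above 0.01 m and not ((horizontal distance between bottle_1 and drawer_a below 0.068 m and z of bottle_1 in the frame of drawer_a between -0.005 and 0.012 m and angle between bottle_1's own z axis and vertical below 0.15 rad) and (horizontal distance between bottle_2 and drawer_a below 0.068 m and z of bottle_2 in the frame of drawer_a between -0.005 and 0.012 m and angle between bottle_2's own z axis and vertical below 0.15 rad) and (horizontal distance between bottle_3 and drawer_a below 0.068 m and z of bottle_3 in the frame of drawer_a between -0.005 and 0.012 m and angle between bottle_3's own z axis and vertical below 0.15 rad) and (horizontal distance between bottle_4 and drawer_a below 0.068 m and z of bottle_4 in the frame of drawer_a between -0.005 and 0.012 m and angle between bottle_4's own z axis and vertical below 0.15 rad)) and contact force between any of the arm, the fingers and drawer_a above 3 N) or (velocity of joint slide_b above 0.04 m/s and value of joint slide_b above 0.01 m and not ((horizontal distance between bottle_1 and drawer_b below 0.068 m and z of bottle_1 in the frame of drawer_b between -0.005 and 0.012 m and angle between bottle_1's own z axis and vertical below 0.15 rad) and (horizontal distance between bottle_2 and drawer_b below 0.068 m and z of bottle_2 in the frame of drawer_b between -0.005 and 0.012 m and angle between bottle_2's own z axis and vertical below 0.15 rad) and (horizontal distance between bottle_3 and drawer_b below 0.068 m and z of bottle_3 in the frame of drawer_b between -0.005 and 0.012 m and angle between bottle_3's own z axis and vertical below 0.15 rad) and (horizontal distance between bottle_4 and drawer_b below 0.068 m and z of bottle_4 in the frame of drawer_b between -0.005 and 0.012 m and angle between bottle_4's own z axis and vertical below 0.15 rad)) and contact force between any of the arm, the fingers and drawer_b above 3 N)).
It fails at once if the tag on the incubator in use is moved more than 30 mm (distance of tag_set from where it was at the start of the episode above 0.03 m).
It fails at once if the dish is moved more than 30 mm (distance of dish from where it was at the start of the episode above 0.03 m).
It fails at once if the objective is moved more than 40 mm (distance of objective from where it was at the start of the episode above 0.04 m).
Of bottle_1, bottle_2, bottle_3, bottle_4 only 2 to 4 are there at a start; the rules pass over those that are not, and their reading is None.
At some moment in a run one of bottle_1, bottle_2, bottle_3, bottle_4 may be knocked a few centimetres aside while the robot is not near it.
It also fails if it takes over 210 s, if anything falls off the work surface, if the arm or the gripper's body presses on something with over 40 N, if the wrist force passes 120 N, or if a joint passes its speed limit or range.

## Working session

There is one attempt and no reset: what is moved stays moved. The work goes in short steps, Python scripts to look and compute and a tool call to move; the robot and the scene stay as the last step left them, time stands still between calls to the robot, and variables do not carry over. Pictures are saved under pics/ and viewed, about 12 in all and at most 16, crops included, and the job is handed in when it is done.

Besides the shell and the picture viewer there is one more tool, called after "Request:" in YAML: its name, and indented under it one key for each argument. arm_command: Moves the arm, as the interface text tells. Its arguments: {"type":"object","properties":{"motion":{"type":"array"},"newtons":{"type":"number"}},"required":["motion"]}

```bash
mkdir -p pics; cat > h.py <<'E'
import numpy as np, cv2
from bench import bot
np.set_printoptions(precision=4,suppress=True)
def snap(cam,name):
    im,d=bot.get_image(cam); cv2.imwrite(f'pics/{name}.png',im[:,:,::-1]); return im,d
def st():
    s=bot.state(); print('t',round(s['time_s'],2),'pos',np.array(s['tool_pos']),'w',round(s['gripper_width'],3),'F',np.array(s['force'])); print(np.array(s['tool_rot'])); return s
def to(p,s=None):
    "dp units to reach world p from the current tool pose"
    s=s or bot.state(); return np.array(s['tool_rot']).T@(np.array(p)-np.array(s['tool_pos']))/0.04
E
python3 - <<'E'
from h import *
st()
a,_=snap('scene','s0'); 
for l in ['incubator_a','tag_set','bottle_1','button_a','front_a','dish','objective']:
    for r in bot.spot_point('scene',l): print('scene',l,round(r['p'],2),np.array(r['location']))
b,_=snap('top','t0')
for l in ['incubator_a','tag_set','bottle_1','button_a','front_a','dish','objective']:
    for r in bot.spot_point('top',l): print('top',l,round(r['p'],2),np.array(r['location']))
E
```

```text
t 0.0 pos [ 0.2338 -0.5787  0.238 ] w 1.001 F [-0.0429  0.1266 -0.6615]
[[ 0.3744 -0.0006  0.9273]
 [-0.9273  0.0023  0.3744]
 [-0.0024 -1.      0.0003]]
scene incubator_a 0.81 [ 0.6818 -0.1308 -0.0009]
scene incubator_a 0.7 [ 0.6751  0.1484 -0.006 ]
scene tag_set 0.81 [0.7476 0.1631 0.1092]
scene bottle_1 0.88 [ 0.3673 -0.3531  0.0006]
scene bottle_1 0.79 [ 0.3784  0.3548 -0.0016]
scene bottle_1 0.71 [0.4069 0.4504 0.0035]
scene bottle_1 0.62 [ 0.4646  0.3667 -0.0034]
scene bottle_1 0.62 [ 0.5642 -0.3527  0.0016]
scene bottle_1 0.58 [0.2746 0.3614 0.0013]
scene bottle_1 0.5 [0.7455 0.1646 0.105 ]
scene button_a 0.57 [0.5919 0.1549 0.1176]
scene button_a 0.41 [ 0.6025 -0.1256  0.1191]
scene dish 0.61 [ 0.7512 -0.1362  0.109 ]
scene objective 0.83 [ 0.5769  0.3794 -0.0033]
scene objective 0.34 [ 0.6845 -0.1286  0.    ]
top incubator_a 0.94 [ 0.6831 -0.1306 -0.0004]
top incubator_a 0.7 [ 0.7492 -0.1332  0.1097]
top incubator_a 0.65 [ 0.6713  0.1516 -0.0009]
top incubator_a 0.39 [0.5725 0.3827 0.0017]
top tag_set 0.65 [0.7382 0.1598 0.108 ]
top tag_set 0.5 [0.5946 0.1527 0.1206]
top tag_set 0.32 [ 0.5732 -0.1253  0.056 ]
top bottle_1 0.93 [ 0.3749 -0.3542  0.0033]
top bottle_1 0.93 [ 0.5605 -0.3484  0.0024]
top bottle_1 0.9 [0.3764 0.3531 0.0004]
top bottle_1 0.8 [ 0.2718  0.3559 -0.0002]
top bottle_1 0.76 [0.4057 0.456  0.0002]
top bottle_1 0.72 [ 0.6706  0.149  -0.0002]
top bottle_1 0.7 [ 0.4683  0.3715 -0.0036]
top button_a 0.59 [ 0.6039 -0.1258  0.1186]
top button_a 0.59 [0.3764 0.3544 0.0007]
top button_a 0.58 [0.5947 0.1507 0.1205]
top front_a 0.77 [ 0.5719 -0.1231  0.0572]
top front_a 0.65 [0.5564 0.1564 0.06  ]
top dish 0.81 [ 0.7495 -0.1352  0.1119]
top objective 0.53 [0.5754 0.3845 0.0017]
```

View pics/s0.png

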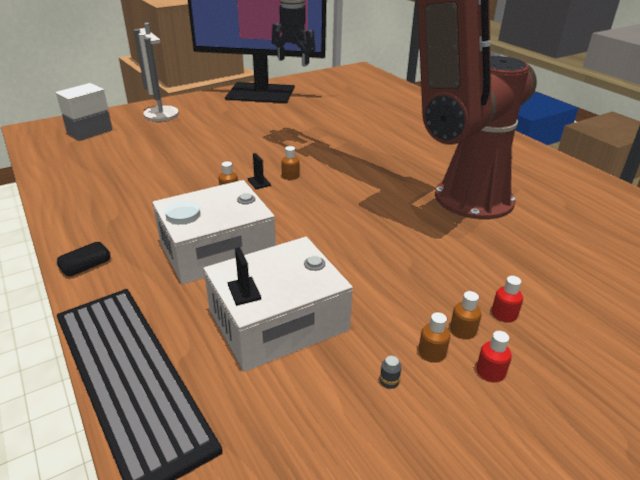

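View pics/t0.png

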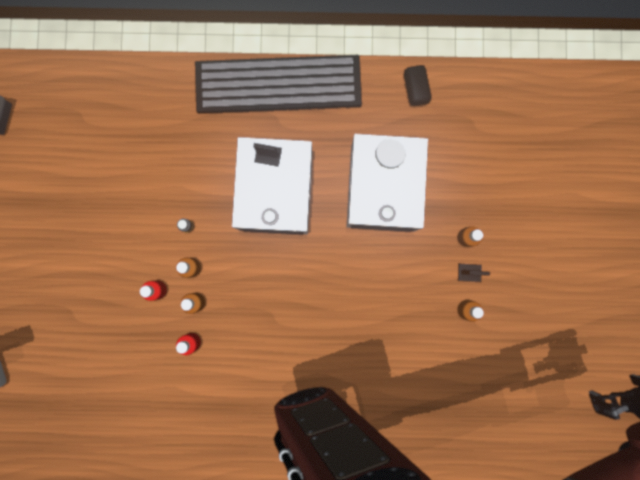

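```bash
cat >> h.py <<'E'
def cloud(cam,d):
    c=bot.camera_model(cam); v,u=np.mgrid[:480,:640]
    P=np.stack([(u-c['cx'])/c['fx']*d,-(v-c['cy'])/c['fy']*d,-d],-1)
    W=P@np.array(c['attitude']).T+np.array(c['position']); W[d==0]=np.nan; return W
def blobs(W,zlo,zhi,amin=12,box=(0.2,0.9,-0.5,0.5)):
    m=(W[...,2]>zlo)&(W[...,2]<zhi)&(W[...,0]>box[0])&(W[...,0]<box[1])&(W[...,1]>box[2])&(W[...,1]<box[3])
    n,L,s,_=cv2.connectedComponentsWithStats(m.astype(np.uint8))
    for i in range(1,n):
        if s[i,4]<amin: continue
        p=W[L==i]; r=cv2.minAreaRect((p[:,:2]*1000).astype(np.float32)); print(s[i,4],'mean',p.mean(0),'rect',np.round(r[0],1),np.round(r[1],1),round(r[2],1))
E
python3 - <<'E'
from h import *
c=bot.camera_model('top'); print({k:v for k,v in c.items() if k not in('attitude',)}, np.array(c['attitude']))
im,d=bot.get_image('top'); W=cloud('top',d)
for a,b in [(.07,.098),(.1,.114),(.115,.123),(.003,.016)]: print(a,b); blobs(W,a,b)
bot.get_image('scene')
for cam in('top','scene'):
  for l in('tag_spare','button_a','top_a'):
    for r in bot.spot_point(cam,l): print(cam,l,round(r['p'],2),np.array(r['location']))
p=cv2.resize(im[220:330,430:520],None,fx=6,fy=5,interpolation=2); cv2.imwrite('pics/c1.png',p[:,:,::-1])
E
```

```text
{'fx': 467.79694006418737, 'fy': 467.79694006418737, 'cx': 320.41282280359724, 'cy': 242.37074333594157, 'position': array([0.4677, 0.0341, 1.23  ])} [[ 0.017   0.9981 -0.0594]
 [-0.9998  0.0173  0.0043]
 [ 0.0054  0.0593  0.9982]]
0.07 0.098
63 mean [ 0.7101 -0.0426  0.0847] rect [709.5 -42.4] [  2.6 109.6] 87.4
45 mean [0.6892 0.0577 0.0849] rect [690.8  57.7] [ 2.2 98.9] 87.7
81 mean [ 0.5786 -0.0932  0.0865] rect [578.5 -95.1] [120.5  19. ] 77.4
25 mean [ 0.5734 -0.182   0.0895] rect [ 574.3 -181.4] [44.2  3.4] 87.7
16 mean [0.5636 0.1866 0.0868] rect [564.1 186.6] [35.3  2. ] 87.6
26 mean [0.5627 0.1473 0.0882] rect [563.2 143.9] [41.6  3.1] 87.6
20 mean [0.5605 0.0995 0.0865] rect [561.   98.7] [38.7  2.1] 88.0
111 mean [ 0.5601 -0.3532  0.0857] rect [ 560.4 -354.5] [24.9 26.2] 7.8
109 mean [0.4695 0.3641 0.0857] rect [469.8 365.2] [24.5 25.8] 0.5
87 mean [ 0.4681 -0.3614  0.0814] rect [ 467.5 -361.8] [ 9.8 49.1] 0.9
118 mean [0.4101 0.4505 0.0851] rect [409.8 451.8] [26.3 26. ] 51.3
111 mean [0.3801 0.3504 0.0858] rect [380.3 352.5] [24.3 27.4] 2.1
117 mean [ 0.3724 -0.353   0
[... 1023 characters left out ...]
 [413.1 432.6] [42. 12.] 10.1
14 mean [0.3908 0.3293 0.0083] rect [393.  329.5] [23.4  7. ] 34.1
37 mean [ 0.3781 -0.3358  0.0088] rect [ 374.4 -336.6] [23.6 51. ] 79.0
17 mean [0.2912 0.3411 0.0088] rect [292.3 342.4] [26.8  4.2] 43.1
top tag_spare 0.92 [ 0.4709 -0.3648  0.0009]
top button_a 0.48 [ 0.6051 -0.1241  0.1178]
top button_a 0.42 [0.5939 0.1543 0.1207]
top top_a 0.9 [ 0.67   -0.1323  0.1088]
top top_a 0.79 [0.6566 0.1476 0.1124]
top top_a 0.74 [0.596  0.1544 0.1207]
scene tag_spare 0.65 [ 0.4661 -0.36   -0.0004]
scene button_a 0.51 [0.595  0.1525 0.1158]
scene button_a 0.48 [ 0.6049 -0.1275  0.1197]
scene top_a 0.97 [ 0.6753 -0.1349  0.1097]
scene top_a 0.58 [0.6607 0.149  0.1121]
```

View pics/c1.png

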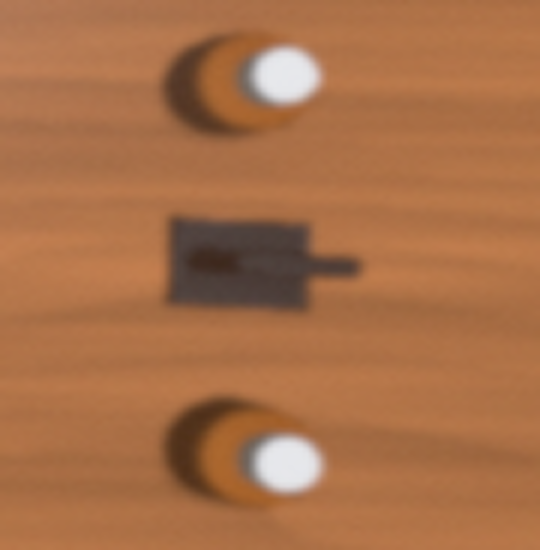

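Request:
arm_command:
  motion:
    - {"dp":[0,0,0],"dr":[0,0.36,0],"hand":0}
    - {"dp":[0,0,0],"dr":[0,0.36,0],"hand":0}
    - {"dp":[0,0,0],"dr":[0,0.36,0],"hand":0}
    - {"dp":[0,0,0],"dr":[0,0.36,0],"hand":0}
    - {"dp":[0,0,0],"dr":[0,0.36,0],"hand":0}
  newtons: 40

```text
time_s: 1.62
tool_pos: [0.2341, -0.5795, 0.2393]
tool_rot: [[0.027, 0.0, 1.0], [-1.0, 0.0, 0.027], [-0.0, -1.0, 0.0]]
force: [-0.6, 0.1, -0.4]
gripper_width: 0.3
```

Request:
arm_command:
  motion:
    - {"dp":[-3.7,0,3.2],"dr":[0,0.027,0],"hand":0}
    - {"dp":[-3.7,0,3.2],"dr":[0,0.027,0],"hand":0}
    - {"dp":[-3.7,0,3.2],"dr":[0,0.027,0],"hand":0}
    - {"dp":[-3.7,0,3.2],"dr":[0,0.027,0],"hand":0}
    - {"dp":[-3.7,0,3.2],"dr":[0,0.027,0],"hand":0}

```text
time_s: 2.03
tool_pos: [0.3601, -0.4258, 0.2393]
tool_rot: [[0.001, 0.001, 1.0], [-1.0, 0.001, 0.001], [-0.001, -1.0, 0.001]]
force: [1.1, -0.2, 0.3]
gripper_width: 0.004
```

Request:
arm_command:
  motion:
    - {"dp":[-3.75,0,3.1],"dr":[0,0,0],"hand":0}
    - {"dp":[-3.75,0,3.1],"dr":[0,0,0],"hand":0}
    - {"dp":[-3.75,0,3.1],"dr":[0,0,0],"hand":0}
    - {"dp":[-3.75,0,3.1],"dr":[0,0,0],"hand":0}
    - {"dp":[-3.75,0,3.1],"dr":[0,0,0],"hand":0}

```text
time_s: 2.45
tool_pos: [0.4848, -0.2759, 0.2396]
tool_rot: [[0.002, 0.001, 1.0], [-1.0, 0.001, 0.002], [-0.001, -1.0, 0.001]]
force: [-0.2, -0.8, 0.1]
gripper_width: 0.002
```

Request:
arm_command:
  motion:
    - {"dp":[-3.75,0,3.1],"dr":[0,0,0],"hand":0}
    - {"dp":[-3.75,0,3.1],"dr":[0,0,0],"hand":0}
    - {"dp":[-3.75,0,3.1],"dr":[0,0,0],"hand":0}
    - {"dp":[-3.75,0,3.1],"dr":[0,0,0],"hand":0}
    - {"dp":[-3.75,0,3.1],"dr":[0,0,0],"hand":0}

```text
time_s: 2.87
tool_pos: [0.6094, -0.126, 0.2395]
tool_rot: [[0.002, 0.001, 1.0], [-1.0, 0.001, 0.002], [-0.001, -1.0, 0.001]]
force: [-0.3, -0.5, 0.1]
gripper_width: 0.005
```

Request:
arm_command:
  motion:
    - {"dp":[0,1,-0.06],"dr":[0,0,0],"hand":0}
    - {"dp":[0,2,-0.06],"dr":[0,0,0],"hand":0}
    - {"dp":[0,2.6,-0.06],"dr":[0,0,0],"hand":0}
    - {"dp":[0,2.75,-0.06],"dr":[0,0,0],"hand":0}
    - {"dp":[0,2.85,-0.06],"dr":[0,0,0],"hand":0}

```text
time_s: 3.28
tool_pos: [0.6037, -0.1287, 0.1239]
tool_rot: [[-0.001, -0.004, 1.0], [-1.0, 0.002, -0.001], [-0.002, -1.0, -0.004]]
force: [-1.6, 0.8, 3.5]
gripper_width: 0.003
```

Request:
arm_command:
  motion:
    - {"dp":[0,0.05,0],"dr":[0,0,0],"hand":0}
    - {"dp":[0,0.1,0],"dr":[0,0,0],"hand":0}
    - {"dp":[0,0.1,0],"dr":[0,0,0],"hand":0}
    - {"dp":[0,0.1,0],"dr":[0,0,0],"hand":0}

```text
time_s: 3.62
tool_pos: [0.6064, -0.13, 0.1236]
tool_rot: [[-0.003, 0.004, 1.0], [-1.0, -0.001, -0.003], [0.001, -1.0, 0.004]]
force: [-0.2, 0.7, 2.4]
gripper_width: -0.002
```

```bash
python3 - <<'E'
from h import *
im,d=snap('top','t1')
for r in bot.spot_point('top','front_a'): print(r['p'],np.array(r['location']))
st()
E
```

```text
0.67 [ 0.467  -0.3627  0.0001]
0.56 [0.5575 0.1568 0.0591]
0.56 [0.576  0.3817 0.0034]
0.39 [ 0.5573 -0.3492  0.003 ]
t 3.72 pos [ 0.6064 -0.13    0.1232] w -0.0 F [-0.501   0.7781  4.1449]
[[-0.0032  0.0037  1.    ]
 [-1.     -0.0013 -0.0032]
 [ 0.0013 -1.      0.0037]]
```

Request:
arm_command:
  motion:
    - {"dp":[0,-1,0],"dr":[0,0,0],"hand":50}
    - {"dp":[0,-2,0],"dr":[0,0,0],"hand":50}
    - {"dp":[1,-2.5,0],"dr":[0,0,0],"hand":50}
    - {"dp":[2,-2.5,0],"dr":[0,0,0],"hand":50}
    - {"dp":[3,-2.5,0],"dr":[0,0,0],"hand":50}

```text
time_s: 4.13
tool_pos: [0.6068, -0.2511, 0.2254]
tool_rot: [[-0.001, 0.007, 1.0], [-1.0, -0.004, -0.001], [0.004, -1.0, 0.007]]
force: [0.2, 1.0, 0.1]
gripper_width: 0.589
```

Request:
arm_command:
  motion:
    - {"dp":[1,0,-0.3],"dr":[0,0,0],"hand":50}
    - {"dp":[2,0,-0.6],"dr":[0,0,0],"hand":50}
    - {"dp":[2.6,0,-1.15],"dr":[0,0,0],"hand":50}
    - {"dp":[2.6,0,-1.15],"dr":[0,0,0],"hand":50}
    - {"dp":[2.6,0,-1.15],"dr":[0,0,0],"hand":50}

```text
time_s: 4.55
tool_pos: [0.5572, -0.3552, 0.2211]
tool_rot: [[-0.007, 0.0, 1.0], [-1.0, -0.0, -0.007], [0.0, -1.0, 0.0]]
force: [0.0, -0.5, 0.2]
gripper_width: 0.588
```

```bash
python3 - <<'E'
from h import *
im,d=snap('top','t2')
for r in bot.spot_point('top','front_a'): print(r['p'],np.array(r['location']))
W=cloud('top',d)
for a,b in [(.07,.102),(.04,.055),(0.006,.014)]: print(a,b);blobs(W,a,b,30)
st()
E
```

```text
0.81 [0.5578 0.1561 0.0572]
0.21 [ 0.3727 -0.3538  0.0027]
0.07 0.102
71 mean [ 0.7106 -0.0427  0.0853] rect [709.9 -42.6] [  2.4 121.8] 87.3
48 mean [0.6902 0.0578 0.0847] rect [690.8  57.7] [ 2.2 99.3] 87.7
129 mean [0.5629 0.1486 0.0925] rect [563.4 147.3] [164.3   3.2] 87.8
103 mean [ 0.56   -0.3521  0.0857] rect [ 559.9 -352.8] [25.4 23.4] 31.7
110 mean [0.4693 0.3642 0.0855] rect [469.7 365.6] [24.6 25.5] 2.4
64 mean [ 0.4685 -0.3527  0.0815] rect [ 468.6 -354. ] [ 7.4 35.3] 1.2
120 mean [0.4101 0.4505 0.0855] rect [409.8 452.2] [27.2 25. ] 87.5
261 mean [ 0.4234 -0.1202  0.0975] rect [ 423.  -120.3] [157.5  10.2] 87.4
113 mean [0.3803 0.3502 0.0858] rect [379.8 351. ] [25.1 24.7] 55.9
113 mean [0.2772 0.3581 0.0854] rect [276.2 359.4] [25.  26.5] 56.0
0.04 0.055
94 mean [0.5781 0.3784 0.0476] rect [579.6 380.6] [29.3 29.6] 11.5
480 mean [ 0.5257 -0.1286  0.049 ] rect [ 506.1 -124.5] [148.8 155.1] 87.5
146 mean [ 0.5577 -0.3463  0.0505] rect [ 560.7 -352.6] [51.2 47.1] 7.6
122 mean [0.4661 0.3555 0.0503] rect [466.  361.3] [40.4 50.7] 55.1
145 mean [0.41   0.443  0.0505] rect [410.1 449.6] [49.3 47.4] 9.8
144 mean [0.3817 0.3451 0.0498] rect [379.9 351. ] [50.2 49.7] 3.3
97 mean [ 0.3801 -0.3404  0.05  ] rect [ 379.9 -342. ] [22.  49.8] 56.3
149 mean [0.2804 0.3529 0.0505] rect [277.  358.8] [50.4 47.8] 30.5
0.006 0.014
2634 mean [ 0.5027 -0.1262  0.0098] rect [ 503.  -126.6] [135.  150.4] 87.4
242 mean [ 0.4683 -0.3608  0.0085] rect [ 469.3 -362.2] [60.3 46.9] 89.4
t 4.65 pos [ 0.5586 -0.3529  0.2213] w 0.586 F [0.1857 0.6931 0.0759]
[[-0.0034  0.0007  1.    ]
 [-1.      0.0003 -0.0034]
 [-0.0003 -1.      0.0007]]
```

View pics/t2.png

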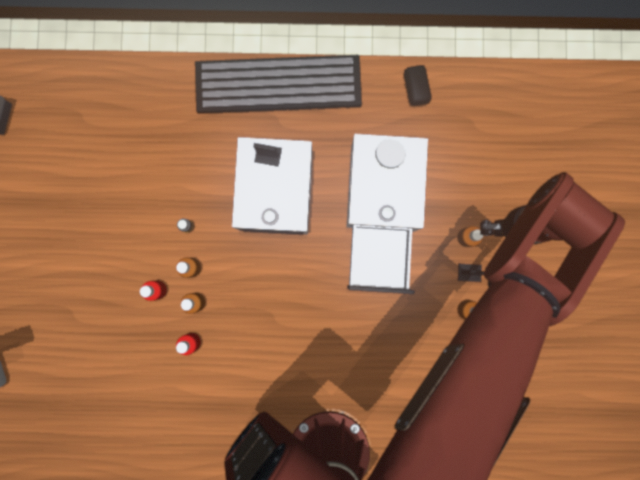

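Request:
arm_command:
  motion:
    - {"dp":[0,1,0.03],"dr":[0,0,0],"hand":50}
    - {"dp":[0,2,0.03],"dr":[0,0,0],"hand":50}
    - {"dp":[0,3,0.03],"dr":[0,0,0],"hand":50}
    - {"dp":[0,3.88,0.03],"dr":[0,0,0],"hand":50}
    - {"dp":[0,3.88,0.03],"dr":[0,0,0],"hand":50}

```text
time_s: 5.07
tool_pos: [0.5555, -0.3477, 0.0572]
tool_rot: [[-0.001, -0.011, 1.0], [-1.0, 0.009, -0.0], [-0.009, -1.0, -0.011]]
force: [-1.6, 1.3, -1.5]
gripper_width: 0.582
```

Request:
arm_command:
  motion:
    - {"dp":[0,0,0],"dr":[0,0,0],"hand":15}
    - {"dp":[0,0,0],"dr":[0,0,0],"hand":15}
    - {"dp":[0,0,0],"dr":[0,0,0],"hand":15}
    - {"dp":[0,0,0],"dr":[0,0,0],"hand":15}
    - {"dp":[0,0,0],"dr":[0,0,0],"hand":15}
  newtons: 40

```text
time_s: 5.48
tool_pos: [0.5609, -0.354, 0.0687]
tool_rot: [[-0.003, 0.003, 1.0], [-1.0, -0.002, -0.003], [0.002, -1.0, 0.003]]
force: [0.2, -0.6, -0.3]
gripper_width: 0.302
```

Request:
arm_command:
  motion:
    - {"dp":[0,-0.6,0],"dr":[0,0,0],"hand":15}
    - {"dp":[0,-1.4,0],"dr":[0,0,0],"hand":15}
    - {"dp":[0,-2.2,0],"dr":[0,0,0],"hand":15}
    - {"dp":[0,-3.0,0],"dr":[0,0,0],"hand":15}
    - {"dp":[0,-3.2,0],"dr":[0,0,0],"hand":15}

```text
time_s: 5.9
tool_pos: [0.5628, -0.3558, 0.2028]
tool_rot: [[-0.003, 0.01, 1.0], [-1.0, -0.008, -0.003], [0.008, -1.0, 0.01]]
force: [1.5, -1.1, -0.0]
gripper_width: 0.301
```

Request:
arm_command:
  motion:
    - {"dp":[-0.8,0,-0.1],"dr":[0,0,0],"hand":15}
    - {"dp":[-1.8,0,-0.3],"dr":[0,0,0],"hand":15}
    - {"dp":[-2.8,0,-0.45],"dr":[0,0,0],"hand":15}
    - {"dp":[-3.8,0,-0.58],"dr":[0,0,0],"hand":15}
    - {"dp":[-4.6,0,-0.58],"dr":[0,0,0],"hand":15}

```text
time_s: 6.32
tool_pos: [0.5351, -0.1664, 0.1936]
tool_rot: [[-0.003, -0.001, 1.0], [-1.0, 0.001, -0.003], [-0.001, -1.0, -0.001]]
force: [1.5, -0.8, -0.7]
gripper_width: 0.302
```

Request:
arm_command:
  motion:
    - {"dp":[-0.2,0.8,0],"dr":[0,0,0],"hand":15}
    - {"dp":[-0.2,1.6,0],"dr":[0,0,0],"hand":15}
    - {"dp":[-0.2,2.2,0],"dr":[0,0,0],"hand":15}
    - {"dp":[-0.2,2.5,0],"dr":[0,0,0],"hand":15}
    - {"dp":[-0.2,2.5,0],"dr":[0,0,0],"hand":15}

```text
time_s: 6.73
tool_pos: [0.5339, -0.1597, 0.0904]
tool_rot: [[-0.003, -0.007, 1.0], [-1.0, 0.003, -0.003], [-0.003, -1.0, -0.007]]
force: [1.1, -0.2, -2.3]
gripper_width: 0.303
```

Request:
arm_command:
  motion:
    - {"dp":[0,0.05,0],"dr":[0,0,0],"hand":15}
    - {"dp":[0,0.1,0],"dr":[0,0,0],"hand":15}
    - {"dp":[0,0.2,0],"dr":[0,0,0],"hand":15}
    - {"dp":[0,0.2,0],"dr":[0,0,0],"hand":15}
    - {"dp":[0,0.2,0],"dr":[0,0,0],"hand":15}

```text
time_s: 7.15
tool_pos: [0.5375, -0.1615, 0.0869]
tool_rot: [[-0.003, 0.001, 1.0], [-1.0, -0.001, -0.003], [0.001, -1.0, 0.001]]
force: [0.2, 0.1, -0.5]
gripper_width: 0.302
```

Request:
arm_command:
  motion:
    - {"dp":[0,0.1,0],"dr":[0,0,0],"hand":15}
    - {"dp":[0,0.2,0],"dr":[0,0,0],"hand":15}
    - {"dp":[0,0.23,0],"dr":[0,0,0],"hand":15}
    - {"dp":[0,0.23,0],"dr":[0,0,0],"hand":15}
    - {"dp":[0,0.23,0],"dr":[0,0,0],"hand":15}

```text
time_s: 7.57
tool_pos: [0.5377, -0.1615, 0.0781]
tool_rot: [[-0.003, 0.001, 1.0], [-1.0, -0.001, -0.003], [0.001, -1.0, 0.001]]
force: [-1.3, -0.7, 4.6]
gripper_width: 0.301
```

Request:
arm_command:
  motion:
    - {"dp":[0,0,0],"dr":[0,0,0],"hand":45}
    - {"dp":[0,0,0],"dr":[0,0,0],"hand":45}
    - {"dp":[0,-0.2,0],"dr":[0,0,0],"hand":45}
    - {"dp":[0,-1,0],"dr":[0,0,0],"hand":45}
    - {"dp":[0,-2,0],"dr":[0,0,0],"hand":45}

```text
time_s: 7.98
tool_pos: [0.5336, -0.1596, 0.1538]
tool_rot: [[-0.003, -0.009, 1.0], [-1.0, 0.004, -0.003], [-0.004, -1.0, -0.009]]
force: [1.2, -0.1, 0.2]
gripper_width: 0.528
```

Request:
arm_command:
  motion:
    - {"dp":[0.3,-0.7,-0.3],"dr":[0,0,0],"hand":50}
    - {"dp":[0.9,-1,-0.8],"dr":[0,0,0],"hand":50}
    - {"dp":[1.6,-1,-1.4],"dr":[0,0,0],"hand":50}
    - {"dp":[2.3,-1,-2.0],"dr":[0,0,0],"hand":50}
    - {"dp":[3,-1,-2.6],"dr":[0,0,0],"hand":50}

```text
time_s: 8.4
tool_pos: [0.4318, -0.2817, 0.198]
tool_rot: [[-0.002, 0.001, 1.0], [-1.0, -0.001, -0.002], [0.001, -1.0, 0.001]]
force: [0.2, 0.3, 0.2]
gripper_width: 0.588
```

Request:
arm_command:
  motion:
    - {"dp":[0.7,0,-0.6],"dr":[0,0,0],"hand":50}
    - {"dp":[1.4,0,-1.2],"dr":[0,0,0],"hand":50}
    - {"dp":[1.8,0,-1.5],"dr":[0,0,0],"hand":50}
    - {"dp":[1.8,0,-1.5],"dr":[0,0,0],"hand":50}
    - {"dp":[1.8,0,-1.5],"dr":[0,0,0],"hand":50}

```text
time_s: 8.82
tool_pos: [0.3718, -0.3531, 0.1972]
tool_rot: [[-0.006, 0.001, 1.0], [-1.0, 0.0, -0.006], [-0.0, -1.0, 0.001]]
force: [-1.1, 0.6, -0.5]
gripper_width: 0.587
```

```bash
python3 - <<'E'
from h import *
im,d=snap('scene','s3'); W=cloud('scene',d); blobs(W,.078,.1,20)
for l in ['bottle_1','tag_spare']:
    for r in bot.spot_point('scene',l): print('scene',l,round(r['p'],2),np.array(r['location']))
st()
E
```

```text
57 mean [ 0.3719 -0.3475  0.0847] rect [ 371.  -349.4] [25.8 25.2] 45.9
36 mean [ 0.4678 -0.3571  0.0806] rect [ 467.5 -357.4] [51.4 10.3] 88.3
356 mean [ 0.425  -0.1077  0.0914] rect [ 422.6 -115.9] [160.5  13.7] 87.4
120 mean [ 0.538  -0.1541  0.0914] rect [ 536.8 -157. ] [26.6 25.5] 84.1
1033 mean [ 0.7079 -0.0516  0.089 ] rect [731.4 -76.5] [139.2 279.7] 48.9
1400 mean [0.7026 0.2238 0.089 ] rect [718.7 204.1] [140.1 282.1] 49.0
148 mean [0.2779 0.3644 0.0853] rect [275.8 362.8] [28.4 25.9] 7.0
157 mean [0.3808 0.3571 0.0856] rect [379.5 356.2] [27.2 26.3] 61.8
184 mean [0.4706 0.3707 0.0854] rect [468.9 368.9] [26.9 25.7] 50.2
199 mean [0.4108 0.4569 0.0856] rect [408.6 456.2] [28.3 25.7] 12.1
scene bottle_1 0.79 [ 0.379   0.3538 -0.0015]
scene bottle_1 0.77 [0.4052 0.4526 0.0002]
scene bottle_1 0.67 [ 0.5374 -0.1603  0.014 ]
scene bottle_1 0.61 [0.2756 0.3562 0.001 ]
scene bottle_1 0.58 [ 0.4669  0.3654 -0.0015]
scene bottle_1 0.58 [ 0.3695 -0.3508 -0.0012]
scene bottle_1 0.38 [ 0.6044 -0.1268  0.1216]
scene tag_spare 0.75 [ 0.4641 -0.3629 -0.0018]
t 8.97 pos [ 0.373  -0.3516  0.1969] w 0.588 F [-0.2078  0.3454  0.1712]
[[-0.002   0.0002  1.    ]
 [-1.      0.0006 -0.002 ]
 [-0.0006 -1.      0.0002]]
```

View pics/s3.png

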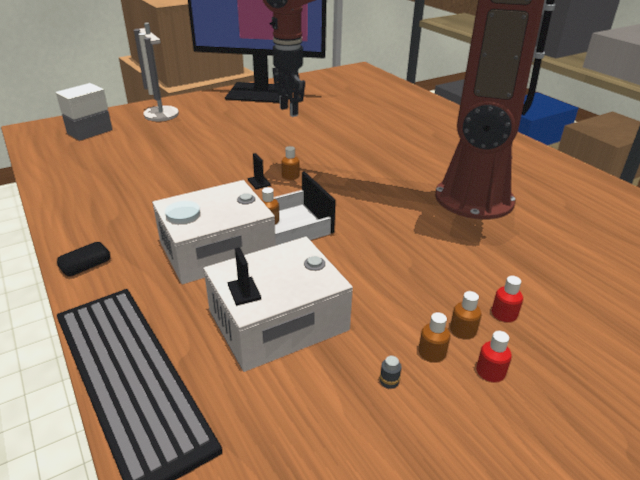

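Request:
arm_command:
  motion:
    - {"dp":[0.02,1,0],"dr":[0,0,0],"hand":50}
    - {"dp":[0.02,2,0],"dr":[0,0,0],"hand":50}
    - {"dp":[0.02,2.8,0],"dr":[0,0,0],"hand":50}
    - {"dp":[0.02,3.23,0],"dr":[0,0,0],"hand":50}
    - {"dp":[0.02,3.23,0],"dr":[0,0,0],"hand":50}

```text
time_s: 9.38
tool_pos: [0.3702, -0.3485, 0.0627]
tool_rot: [[-0.001, -0.007, 1.0], [-1.0, 0.009, -0.001], [-0.009, -1.0, -0.007]]
force: [-0.6, 1.2, 1.2]
gripper_width: 0.588
```

Request:
arm_command:
  motion:
    - {"dp":[0,0,0],"dr":[0,0,0],"hand":50}
    - {"dp":[0,0,0],"dr":[0,0,0],"hand":15}
    - {"dp":[0,0,0],"dr":[0,0,0],"hand":15}
    - {"dp":[0,0,0],"dr":[0,0,0],"hand":15}
    - {"dp":[0,0,0],"dr":[0,0,0],"hand":15}
  newtons: 40

```text
time_s: 9.8
tool_pos: [0.374, -0.355, 0.0701]
tool_rot: [[-0.003, 0.004, 1.0], [-1.0, -0.004, -0.003], [0.004, -1.0, 0.004]]
force: [1.5, -0.1, 4.3]
gripper_width: 0.302
```

Request:
arm_command:
  motion:
    - {"dp":[0,-0.6,0],"dr":[0,0,0],"hand":15}
    - {"dp":[0,-1.4,0],"dr":[0,0,0],"hand":15}
    - {"dp":[0,-2.3,0],"dr":[0,0,0],"hand":15}
    - {"dp":[0,-3.2,0],"dr":[0,0,0],"hand":15}
    - {"dp":[0,-3.5,0],"dr":[0,0,0],"hand":15}

```text
time_s: 10.22
tool_pos: [0.3744, -0.3561, 0.2143]
tool_rot: [[-0.003, 0.007, 1.0], [-1.0, -0.008, -0.003], [0.008, -1.0, 0.007]]
force: [0.6, -1.2, 0.1]
gripper_width: 0.302
```

Request:
arm_command:
  motion:
    - {"dp":[-0.6,0,0.2],"dr":[0,0,0],"hand":15}
    - {"dp":[-1.4,0,0.6],"dr":[0,0,0],"hand":15}
    - {"dp":[-2.2,0,1],"dr":[0,0,0],"hand":15}
    - {"dp":[-3,0,1.4],"dr":[0,0,0],"hand":15}
    - {"dp":[-3.8,0,1.8],"dr":[0,0,0],"hand":15}

```text
time_s: 10.63
tool_pos: [0.4446, -0.2, 0.2071]
tool_rot: [[-0.004, -0.001, 1.0], [-1.0, 0.0, -0.004], [-0.0, -1.0, -0.001]]
force: [1.3, -0.6, -1.1]
gripper_width: 0.302
```

Request:
arm_command:
  motion:
    - {"dp":[-0.7,0,0.4],"dr":[0,0,0],"hand":15}
    - {"dp":[-1.07,0,0.52],"dr":[0,0,0],"hand":15}
    - {"dp":[-1.07,0,0.52],"dr":[0,0,0],"hand":15}
    - {"dp":[-1.07,0,0.52],"dr":[0,0,0],"hand":15}
    - {"dp":[-1.07,0,0.52],"dr":[0,0,0],"hand":15}

```text
time_s: 11.05
tool_pos: [0.4652, -0.1592, 0.2072]
tool_rot: [[-0.003, -0.001, 1.0], [-1.0, -0.0, -0.003], [0.0, -1.0, -0.001]]
force: [0.5, -0.6, -1.8]
gripper_width: 0.299
```

Request:
arm_command:
  motion:
    - {"dp":[0,0.8,0],"dr":[0,0,0],"hand":15}
    - {"dp":[0,1.6,0],"dr":[0,0,0],"hand":15}
    - {"dp":[0,2.3,0],"dr":[0,0,0],"hand":15}
    - {"dp":[0,2.7,0],"dr":[0,0,0],"hand":15}
    - {"dp":[0,2.9,0],"dr":[0,0,0],"hand":15}

```text
time_s: 11.47
tool_pos: [0.4629, -0.159, 0.0884]
tool_rot: [[-0.005, -0.006, 1.0], [-1.0, 0.002, -0.005], [-0.002, -1.0, -0.006]]
force: [0.1, 1.1, -0.9]
gripper_width: 0.304
```

Request:
arm_command:
  motion:
    - {"dp":[0,0.1,0],"dr":[0,0,0],"hand":15}
    - {"dp":[0,0.2,0],"dr":[0,0,0],"hand":15}
    - {"dp":[0,0.3,0],"dr":[0,0,0],"hand":15}
    - {"dp":[0,0.34,0],"dr":[0,0,0],"hand":15}
    - {"dp":[0,0.34,0],"dr":[0,0,0],"hand":15}

```text
time_s: 11.88
tool_pos: [0.4671, -0.1599, 0.0801]
tool_rot: [[-0.003, 0.002, 1.0], [-1.0, -0.002, -0.003], [0.002, -1.0, 0.002]]
force: [-1.7, 0.1, 3.8]
gripper_width: 0.299
```

Request:
arm_command:
  motion:
    - {"dp":[0,0,0],"dr":[0,0,0],"hand":45}
    - {"dp":[0,0,0],"dr":[0,0,0],"hand":45}
    - {"dp":[0,-0.2,0],"dr":[0,0,0],"hand":45}
    - {"dp":[0,-1.1,0],"dr":[0,0,0],"hand":45}
    - {"dp":[0,-2.1,0],"dr":[0,0,0],"hand":45}

```text
time_s: 12.3
tool_pos: [0.4632, -0.1575, 0.1606]
tool_rot: [[-0.003, -0.006, 1.0], [-1.0, 0.003, -0.003], [-0.003, -1.0, -0.006]]
force: [0.7, -0.1, -0.2]
gripper_width: 0.53
```

Request:
arm_command:
  motion:
    - {"dp":[-0.3,-0.8,0],"dr":[0,0,0],"hand":50}
    - {"dp":[-1.2,-1,0],"dr":[0,0,0],"hand":50}
    - {"dp":[-2.2,-1,0],"dr":[0,0,0],"hand":50}
    - {"dp":[-3.2,-1,0],"dr":[0,0,0],"hand":50}
    - {"dp":[-4.2,-1,0],"dr":[0,0,0],"hand":50}

```text
time_s: 12.72
tool_pos: [0.4666, 0.0106, 0.2037]
tool_rot: [[-0.004, 0.003, 1.0], [-1.0, -0.0, -0.004], [0.0, -1.0, 0.003]]
force: [0.6, -0.1, -0.8]
gripper_width: 0.584
```

Request:
arm_command:
  motion:
    - {"dp":[-1,0,0],"dr":[0,0,0],"hand":50}
    - {"dp":[-2,0,0],"dr":[0,0,0],"hand":50}
    - {"dp":[-3,0,0],"dr":[0,0,0],"hand":50}
    - {"dp":[-4,0,0],"dr":[0,0,0],"hand":50}
    - {"dp":[-5,0,0],"dr":[0,0,0],"hand":50}

```text
time_s: 13.13
tool_pos: [0.4667, 0.2113, 0.2031]
tool_rot: [[-0.003, 0.002, 1.0], [-1.0, 0.0, -0.003], [-0.0, -1.0, 0.002]]
force: [1.6, -0.7, 0.3]
gripper_width: 0.588
```

Request:
arm_command:
  motion:
    - {"dp":[-1,0,0],"dr":[0,0,0],"hand":50}
    - {"dp":[-2,0,0],"dr":[0,0,0],"hand":50}
    - {"dp":[-3,0,0],"dr":[0,0,0],"hand":50}
    - {"dp":[-3.8,0,0],"dr":[0,0,0],"hand":50}
    - {"dp":[-3.8,0,0],"dr":[0,0,0],"hand":50}

```text
time_s: 13.55
tool_pos: [0.467, 0.3669, 0.2032]
tool_rot: [[0.002, 0.002, 1.0], [-1.0, 0.004, 0.002], [-0.004, -1.0, 0.002]]
force: [-0.1, -1.7, 0.5]
gripper_width: 0.586
```

```bash
python3 - <<'E'
from h import *
im,d=snap('scene','s4'); W=cloud('scene',d); blobs(W,.078,.1,20,(0.2,0.6,-.5,.5))
im,d=snap('top','t4'); W=cloud('top',d); blobs(W,.078,.1,20,(0.2,0.6,-.5,.5))
s=st(); print(to([0.469,0.367,0.067]))
E
```

```text
37 mean [ 0.4679 -0.3572  0.0806] rect [ 468.  -357.2] [50.6 10.5] 86.0
345 mean [ 0.4249 -0.1094  0.0913] rect [ 422.  -117.2] [160.4  13.2] 88.0
119 mean [ 0.4655 -0.1527  0.0907] rect [ 463.1 -157.1] [27.5 24.5] 60.3
122 mean [ 0.5378 -0.1543  0.0912] rect [ 536.1 -158.3] [30.1 24.6] 69.0
63 mean [ 0.5907 -0.0364  0.0887] rect [591.1 -36.7] [ 6.3 18.1] 85.8
148 mean [0.2777 0.3647 0.0852] rect [275.7 363.3] [26.3 29.2] 89.9
136 mean [0.5834 0.2448 0.0896] rect [583.1 244.7] [ 4.6 33.5] 86.0
155 mean [0.3807 0.3568 0.0854] rect [378.7 355. ] [26.3 26.5] 52.7
184 mean [0.4708 0.3707 0.0855] rect [468.9 369.5] [26.9 25.7] 9.9
204 mean [0.411  0.4571 0.0855] rect [408.3 456.3] [26.6 27.8] 80.2
20 mean [0.566  0.2205 0.0928] rect [566.2 222.9] [34.1  3. ] 88.0
48 mean [0.563  0.1525 0.0932] rect [563.5 153. ] [79.8  2.9] 87.9
24 mean [0.5608 0.088  0.0929] rect [560.5  89. ] [ 2.5 34.1] 0.9
92 mean [ 0.5366 -0.1613  0.0961] rect [ 536.8 -161.4] [24.5 24.7] 1.8
94 mean [ 0.4642 -0.1591  0.0954] rect [ 464.2 -159.8] [24.2 24.9] 0.4
80 mean [ 0.4681 -0.3621  0.0817] rect [ 467.5 -361.6] [ 9.8 48.5] 0.8
45 mean [ 0.4254 -0.0642  0.0971] rect [426.4 -64.6] [ 9.7 31.8] 0.8
64 mean [ 0.424  -0.1115  0.0969] rect [ 423.4 -112.5] [55.7 10. ] 87.6
70 mean [ 0.4213 -0.1699  0.0975] rect [ 421.  -169.5] [ 9.6 58.2] 0.8
102 mean [0.3802 0.351  0.0863] rect [380.3 351.7] [24.2 27.7] 2.0
73 mean [0.2748 0.3563 0.0862] rect [273.9 356.5] [18.5 26.7] 47.1
t 13.65 pos [0.4671 0.3622 0.2025] w 0.588 F [ 0.4688 -0.4928 -0.6366]
[[-0.0004  0.0003  1.    ]
 [-1.     -0.0003 -0.0004]
 [ 0.0003 -1.      0.0003]]
[-0.1203  3.3873  0.047 ]
```

Request:
arm_command:
  motion:
    - {"dp":[-0.12,1,0.05],"dr":[0,0,0],"hand":50}
    - {"dp":[-0.12,2,0.05],"dr":[0,0,0],"hand":50}
    - {"dp":[-0.12,2.9,0.05],"dr":[0,0,0],"hand":50}
    - {"dp":[-0.12,3.38,0.05],"dr":[0,0,0],"hand":50}
    - {"dp":[-0.12,3.38,0.05],"dr":[0,0,0],"hand":50}

```text
time_s: 14.07
tool_pos: [0.4651, 0.3615, 0.061]
tool_rot: [[-0.005, -0.011, 1.0], [-1.0, -0.007, -0.005], [0.007, -1.0, -0.011]]
force: [-0.3, -0.5, -0.8]
gripper_width: 0.586
```

Request:
arm_command:
  motion:
    - {"dp":[0,0,0],"dr":[0,0,0],"hand":50}
    - {"dp":[0,0,0],"dr":[0,0,0],"hand":15}
    - {"dp":[0,0,0],"dr":[0,0,0],"hand":15}
    - {"dp":[0,0,0],"dr":[0,0,0],"hand":15}
    - {"dp":[0,0,0],"dr":[0,0,0],"hand":15}
  newtons: 40

```text
time_s: 14.48
tool_pos: [0.4717, 0.367, 0.07]
tool_rot: [[-0.003, 0.005, 1.0], [-1.0, 0.003, -0.003], [-0.003, -1.0, 0.005]]
force: [0.3, 0.1, 5.7]
gripper_width: 0.301
```

Request:
arm_command:
  motion:
    - {"dp":[0,-0.6,0],"dr":[0,0,0],"hand":15}
    - {"dp":[0,-1.4,0],"dr":[0,0,0],"hand":15}
    - {"dp":[0,-2.3,0],"dr":[0,0,0],"hand":15}
    - {"dp":[0,-3.2,0],"dr":[0,0,0],"hand":15}
    - {"dp":[0,-3.5,0],"dr":[0,0,0],"hand":15}

```text
time_s: 14.9
tool_pos: [0.4723, 0.3679, 0.2142]
tool_rot: [[-0.003, 0.01, 1.0], [-1.0, 0.006, -0.003], [-0.006, -1.0, 0.009]]
force: [0.7, 0.7, 0.3]
gripper_width: 0.298
```

Request:
arm_command:
  motion:
    - {"dp":[0.6,0,0],"dr":[0,0,0],"hand":15}
    - {"dp":[1.4,0,0],"dr":[0,0,0],"hand":15}
    - {"dp":[2.3,0,0],"dr":[0,0,0],"hand":15}
    - {"dp":[3.3,0,0],"dr":[0,0,0],"hand":15}
    - {"dp":[4.3,0,0],"dr":[0,0,0],"hand":15}

```text
time_s: 15.32
tool_pos: [0.468, 0.1926, 0.2063]
tool_rot: [[-0.002, -0.001, 1.0], [-1.0, -0.0, -0.002], [0.0, -1.0, -0.001]]
force: [0.4, -0.4, -1.3]
gripper_width: 0.301
```

Request:
arm_command:
  motion:
    - {"dp":[1,0,0],"dr":[0,0,0],"hand":15}
    - {"dp":[2,0,0],"dr":[0,0,0],"hand":15}
    - {"dp":[2.9,0,0.4],"dr":[0,0,0],"hand":15}
    - {"dp":[3.8,0,0.8],"dr":[0,0,0],"hand":15}
    - {"dp":[4.7,0,1.2],"dr":[0,0,0],"hand":15}

```text
time_s: 15.73
tool_pos: [0.5159, 0.0041, 0.2065]
tool_rot: [[-0.003, -0.0, 1.0], [-1.0, 0.0, -0.003], [-0.0, -1.0, -0.0]]
force: [1.1, 0.1, -1.0]
gripper_width: 0.301
```

Request:
arm_command:
  motion:
    - {"dp":[0.9,0,0.3],"dr":[0,0,0],"hand":15}
    - {"dp":[1.7,0,0.5],"dr":[0,0,0],"hand":15}
    - {"dp":[2.55,0,0.59],"dr":[0,0,0],"hand":15}
    - {"dp":[2.55,0,0.59],"dr":[0,0,0],"hand":15}
    - {"dp":[2.55,0,0.59],"dr":[0,0,0],"hand":15}

```text
time_s: 16.15
tool_pos: [0.5392, -0.0978, 0.2062]
tool_rot: [[-0.007, -0.001, 1.0], [-1.0, 0.001, -0.007], [-0.001, -1.0, -0.001]]
force: [-0.5, 0.6, -1.5]
gripper_width: 0.303
```

```bash
python3 - <<'E'
from h import *
s=st(); print(to([0.5405,-0.095,0.078]))
E
```

```text
t 16.15 pos [ 0.5392 -0.0978  0.2062] w 0.303 F [-0.4976  0.6085 -1.5094]
[[-0.0067 -0.001   1.    ]
 [-1.      0.0006 -0.0067]
 [-0.0006 -1.     -0.001 ]]
[-0.0692  3.2059  0.0355]
```

Request:
arm_command:
  motion:
    - {"dp":[0,0.8,0],"dr":[0,0,0],"hand":15}
    - {"dp":[0,1.6,0],"dr":[0,0,0],"hand":15}
    - {"dp":[0,2.3,0],"dr":[0,0,0],"hand":15}
    - {"dp":[0,2.7,0],"dr":[0,0,0],"hand":15}
    - {"dp":[0,2.88,0],"dr":[0,0,0],"hand":15}

```text
time_s: 16.57
tool_pos: [0.5361, -0.0938, 0.0877]
tool_rot: [[-0.002, -0.007, 1.0], [-1.0, 0.003, -0.002], [-0.003, -1.0, -0.007]]
force: [-1.6, 1.2, -1.4]
gripper_width: 0.301
```

Request:
arm_command:
  motion:
    - {"dp":[0,0.1,0],"dr":[0,0,0],"hand":15}
    - {"dp":[0,0.2,0],"dr":[0,0,0],"hand":15}
    - {"dp":[0,0.3,0],"dr":[0,0,0],"hand":15}
    - {"dp":[0,0.34,0],"dr":[0,0,0],"hand":15}
    - {"dp":[0,0.34,0],"dr":[0,0,0],"hand":15}

```text
time_s: 16.98
tool_pos: [0.541, -0.0964, 0.08]
tool_rot: [[-0.003, 0.003, 1.0], [-1.0, -0.0, -0.003], [0.0, -1.0, 0.003]]
force: [-1.4, 1.2, 2.7]
gripper_width: 0.297
```

Request:
arm_command:
  motion:
    - {"dp":[0,0,0],"dr":[0,0,0],"hand":45}
    - {"dp":[0,0,0],"dr":[0,0,0],"hand":45}
    - {"dp":[0,-0.2,0],"dr":[0,0,0],"hand":45}
    - {"dp":[0,-1.1,0],"dr":[0,0,0],"hand":45}
    - {"dp":[0,-2.1,0],"dr":[0,0,0],"hand":45}

```text
time_s: 17.4
tool_pos: [0.5368, -0.0956, 0.1603]
tool_rot: [[-0.003, -0.007, 1.0], [-1.0, 0.002, -0.003], [-0.002, -1.0, -0.007]]
force: [1.3, -0.2, -0.8]
gripper_width: 0.526
```

Request:
arm_command:
  motion:
    - {"dp":[-0.3,-0.8,-0.2],"dr":[0,0,0],"hand":50}
    - {"dp":[-1.1,-1,-0.6],"dr":[0,0,0],"hand":50}
    - {"dp":[-2,-1,-1],"dr":[0,0,0],"hand":50}
    - {"dp":[-2.9,-1,-1.3],"dr":[0,0,0],"hand":50}
    - {"dp":[-3.8,-1,-1.6],"dr":[0,0,0],"hand":50}

```text
time_s: 17.82
tool_pos: [0.4757, 0.0569, 0.2036]
tool_rot: [[-0.005, 0.003, 1.0], [-1.0, 0.0, -0.005], [-0.0, -1.0, 0.003]]
force: [1.0, -0.0, -0.3]
gripper_width: 0.587
```

Request:
arm_command:
  motion:
    - {"dp":[-0.9,0,-0.3],"dr":[0,0,0],"hand":50}
    - {"dp":[-1.8,0,-0.6],"dr":[0,0,0],"hand":50}
    - {"dp":[-2.7,0,-0.9],"dr":[0,0,0],"hand":50}
    - {"dp":[-3.6,0,-1.2],"dr":[0,0,0],"hand":50}
    - {"dp":[-4.5,0,-1.5],"dr":[0,0,0],"hand":50}

```text
time_s: 18.23
tool_pos: [0.416, 0.2377, 0.2032]
tool_rot: [[-0.003, 0.002, 1.0], [-1.0, 0.001, -0.003], [-0.001, -1.0, 0.002]]
force: [0.5, 0.2, 0.4]
gripper_width: 0.586
```

Request:
arm_command:
  motion:
    - {"dp":[-0.9,0,-0.3],"dr":[0,0,0],"hand":50}
    - {"dp":[-1.8,0,-0.6],"dr":[0,0,0],"hand":50}
    - {"dp":[-2.9,0,-0.9],"dr":[0,0,0],"hand":50}
    - {"dp":[-2.9,0,-0.9],"dr":[0,0,0],"hand":50}
    - {"dp":[-2.9,0,-0.9],"dr":[0,0,0],"hand":50}

```text
time_s: 18.65
tool_pos: [0.3803, 0.3543, 0.2029]
tool_rot: [[0.001, 0.001, 1.0], [-1.0, 0.001, 0.001], [-0.001, -1.0, 0.001]]
force: [-0.2, -1.6, 1.0]
gripper_width: 0.587
```

```bash
python3 - <<'E'
from h import *
im,d=snap('scene','s5'); W=cloud('scene',d); blobs(W,.078,.1,20,(0.2,0.55,-.5,.5))
s=st(); print(to([0.380,0.3535,0.067]))
E
```

```text
36 mean [ 0.4683 -0.3558  0.0809] rect [ 468.3 -357.1] [49.4 10. ] 88.1
353 mean [ 0.4247 -0.1097  0.0911] rect [ 422.4 -116.7] [161.5  13.9] 87.1
121 mean [ 0.4656 -0.1527  0.0906] rect [ 464.3 -155.5] [27.2 26.1] 89.1
121 mean [ 0.5378 -0.1541  0.0911] rect [ 536.3 -159.2] [27.4 25.3] 79.3
125 mean [ 0.5394 -0.0886  0.0913] rect [537.1 -94.2] [31.7 23.1] 60.7
149 mean [0.2778 0.3645 0.0852] rect [275.8 363.4] [29.1 26.5] 13.3
160 mean [0.381  0.3572 0.0855] rect [379.  355.4] [26.8 25.5] 3.9
205 mean [0.4111 0.4571 0.0854] rect [408.6 456.4] [25.9 27.1] 64.5
t 18.7 pos [0.3807 0.3528 0.2026] w 0.583 F [-0.2698 -0.0125  0.1149]
[[-0.0007  0.0007  1.    ]
 [-1.     -0.0003 -0.0007]
 [ 0.0003 -1.      0.0007]]
[-0.0192  3.3906 -0.0203]
```

View pics/s5.png

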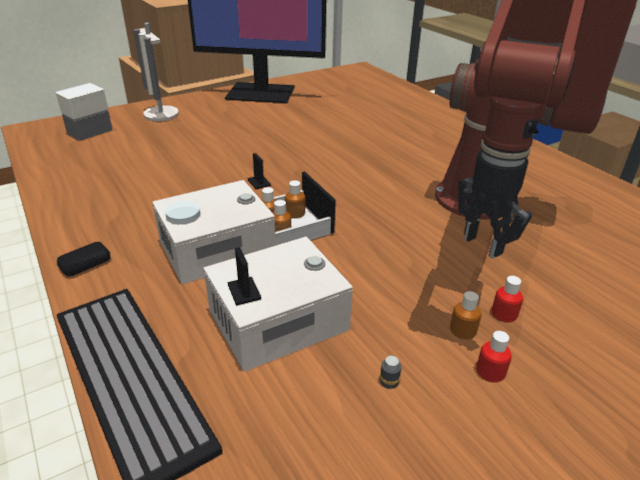

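Request:
arm_command:
  motion:
    - {"dp":[0,1,0],"dr":[0,0,0],"hand":50}
    - {"dp":[0,2,0],"dr":[0,0,0],"hand":50}
    - {"dp":[0,2.9,0],"dr":[0,0,0],"hand":50}
    - {"dp":[0,3.38,0],"dr":[0,0,0],"hand":50}
    - {"dp":[0,3.38,0],"dr":[0,0,0],"hand":50}

```text
time_s: 19.12
tool_pos: [0.3776, 0.3475, 0.0617]
tool_rot: [[-0.006, -0.009, 1.0], [-1.0, -0.007, -0.006], [0.007, -1.0, -0.009]]
force: [-1.5, -2.5, 0.4]
gripper_width: 0.584
```

Request:
arm_command:
  motion:
    - {"dp":[0,0,0],"dr":[0,0,0],"hand":50}
    - {"dp":[0,0,0],"dr":[0,0,0],"hand":15}
    - {"dp":[0,0,0],"dr":[0,0,0],"hand":15}
    - {"dp":[0,0,0],"dr":[0,0,0],"hand":15}
    - {"dp":[0,0,0],"dr":[0,0,0],"hand":15}
  newtons: 40

```text
time_s: 19.53
tool_pos: [0.3832, 0.3533, 0.0696]
tool_rot: [[-0.003, 0.005, 1.0], [-1.0, 0.003, -0.003], [-0.003, -1.0, 0.005]]
force: [0.9, 0.1, 6.3]
gripper_width: 0.302
```

Request:
arm_command:
  motion:
    - {"dp":[0,-0.6,0],"dr":[0,0,0],"hand":15}
    - {"dp":[0,-1.4,0],"dr":[0,0,0],"hand":15}
    - {"dp":[0,-2.3,0],"dr":[0,0,0],"hand":15}
    - {"dp":[0,-3.2,0],"dr":[0,0,0],"hand":15}
    - {"dp":[0,-3.5,0],"dr":[0,0,0],"hand":15}

```text
time_s: 19.95
tool_pos: [0.3837, 0.3544, 0.2136]
tool_rot: [[-0.003, 0.009, 1.0], [-1.0, 0.006, -0.003], [-0.006, -1.0, 0.009]]
force: [0.9, 0.2, 0.2]
gripper_width: 0.302
```

Request:
arm_command:
  motion:
    - {"dp":[0.6,0,0.2],"dr":[0,0,0],"hand":15}
    - {"dp":[1.4,0,0.4],"dr":[0,0,0],"hand":15}
    - {"dp":[2.3,0,0.6],"dr":[0,0,0],"hand":15}
    - {"dp":[3.2,0,0.8],"dr":[0,0,0],"hand":15}
    - {"dp":[4.2,0,1],"dr":[0,0,0],"hand":15}

```text
time_s: 20.37
tool_pos: [0.4199, 0.183, 0.2064]
tool_rot: [[-0.001, -0.0, 1.0], [-1.0, 0.0, -0.001], [-0.0, -1.0, -0.0]]
force: [1.1, -0.2, -1.5]
gripper_width: 0.299
```

Request:
arm_command:
  motion:
    - {"dp":[0.95,0,0.2],"dr":[0,0,0],"hand":15}
    - {"dp":[1.9,0,0.4],"dr":[0,0,0],"hand":15}
    - {"dp":[2.85,0,0.6],"dr":[0,0,0],"hand":15}
    - {"dp":[3.8,0,0.8],"dr":[0,0,0],"hand":15}
    - {"dp":[4.7,0,1],"dr":[0,0,0],"hand":15}

```text
time_s: 20.78
tool_pos: [0.4593, -0.0059, 0.2064]
tool_rot: [[-0.003, -0.0, 1.0], [-1.0, 0.0, -0.003], [-0.0, -1.0, -0.0]]
force: [0.7, 0.0, -1.8]
gripper_width: 0.305
```

Request:
arm_command:
  motion:
    - {"dp":[0.9,0,0.1],"dr":[0,0,0],"hand":15}
    - {"dp":[1.6,0,0.2],"dr":[0,0,0],"hand":15}
    - {"dp":[2.2,0,0.2],"dr":[0,0,0],"hand":15}
    - {"dp":[2.2,0,0.2],"dr":[0,0,0],"hand":15}
    - {"dp":[2.2,0,0.2],"dr":[0,0,0],"hand":15}

```text
time_s: 21.2
tool_pos: [0.467, -0.0928, 0.2063]
tool_rot: [[-0.006, -0.001, 1.0], [-1.0, 0.001, -0.006], [-0.001, -1.0, -0.001]]
force: [-0.1, 0.8, -2.1]
gripper_width: 0.301
```

```bash
python3 - <<'E'
from h import *
im,d=snap('top','t6'); W=cloud('top',d); blobs(W,.078,.1,20,(0.2,0.55,-.5,.5))
s=st(); print(to([0.4685,-0.092,0.079]))
E
```

```text
50 mean [ 0.5417 -0.1631  0.0968] rect [ 541.8 -163.6] [23.6 15. ] 65.6
81 mean [ 0.4681 -0.3619  0.0819] rect [ 467.5 -362. ] [ 9.8 49.6] 0.8
105 mean [0.41   0.4516 0.0866] rect [409.1 452.7] [26.2 25.8] 68.8
20 mean [ 0.4234 -0.1014  0.0963] rect [ 422.9 -102. ] [17.1 10.1] 63.8
104 mean [0.2769 0.3588 0.0864] rect [277.2 359.3] [24.2 26.5] 1.7
t 21.25 pos [ 0.467  -0.0919  0.2062] w 0.302 F [ 0.4876  0.0087 -1.3937]
[[-0.0044 -0.0012  1.    ]
 [-1.      0.0012 -0.0044]
 [-0.0012 -1.     -0.0012]]
[0.0073 3.1807 0.0417]
```

Request:
arm_command:
  motion:
    - {"dp":[0,0.8,0.04],"dr":[0,0,0],"hand":15}
    - {"dp":[0,1.6,0.04],"dr":[0,0,0],"hand":15}
    - {"dp":[0,2.3,0.04],"dr":[0,0,0],"hand":15}
    - {"dp":[0,2.7,0.04],"dr":[0,0,0],"hand":15}
    - {"dp":[0,2.88,0.04],"dr":[0,0,0],"hand":15}

```text
time_s: 21.67
tool_pos: [0.4662, -0.0895, 0.0882]
tool_rot: [[-0.001, -0.006, 1.0], [-1.0, 0.003, -0.001], [-0.003, -1.0, -0.006]]
force: [0.5, -0.1, -0.9]
gripper_width: 0.299
```

Request:
arm_command:
  motion:
    - {"dp":[0,0.1,0],"dr":[0,0,0],"hand":15}
    - {"dp":[0,0.2,0],"dr":[0,0,0],"hand":15}
    - {"dp":[0,0.3,0],"dr":[0,0,0],"hand":15}
    - {"dp":[0,0.34,0],"dr":[0,0,0],"hand":15}
    - {"dp":[0,0.34,0],"dr":[0,0,0],"hand":15}

```text
time_s: 22.08
tool_pos: [0.4705, -0.0923, 0.0796]
tool_rot: [[-0.003, 0.003, 1.0], [-1.0, -0.001, -0.003], [0.001, -1.0, 0.003]]
force: [-0.4, 0.6, 0.1]
gripper_width: 0.299
```

Request:
arm_command:
  motion:
    - {"dp":[0,0.05,0],"dr":[0,0,0],"hand":15}
    - {"dp":[0,0.05,0],"dr":[0,0,0],"hand":15}
    - {"dp":[0,0.03,0],"dr":[0,0,0],"hand":45}
    - {"dp":[0,0.03,0],"dr":[0,0,0],"hand":45}
    - {"dp":[0,0.03,0],"dr":[0,0,0],"hand":45}

```text
time_s: 22.5
tool_pos: [0.4697, -0.0923, 0.0774]
tool_rot: [[-0.003, 0.001, 1.0], [-1.0, -0.001, -0.003], [0.001, -1.0, 0.001]]
force: [0.2, 0.5, 0.1]
gripper_width: 0.528
```

Request:
arm_command:
  motion:
    - {"dp":[0,-0.4,0],"dr":[0,0,0],"hand":45}
    - {"dp":[0,-1.4,0],"dr":[0,0,0],"hand":45}
    - {"dp":[0,-2.4,0],"dr":[0,0,0],"hand":45}
    - {"dp":[0.2,-3,-0.6],"dr":[0,0,0],"hand":45}
    - {"dp":[0.4,-3,-1.4],"dr":[0,0,0],"hand":45}

```text
time_s: 22.92
tool_pos: [0.4185, -0.1102, 0.2042]
tool_rot: [[-0.001, 0.014, 1.0], [-1.0, -0.006, -0.001], [0.006, -1.0, 0.014]]
force: [0.2, -1.3, 1.0]
gripper_width: 0.525
```

Request:
arm_command:
  motion:
    - {"dp":[0.3,0,-1],"dr":[0,0,0],"hand":0}
    - {"dp":[0.3,0,-1],"dr":[0,0,0],"hand":0}
    - {"dp":[0.3,0,-1],"dr":[0,0,0],"hand":0}
    - {"dp":[0.3,0,-1],"dr":[0,0,0],"hand":0}
    - {"dp":[0.3,0,-1],"dr":[0,0,0],"hand":0}

```text
time_s: 23.33
tool_pos: [0.374, -0.12, 0.1972]
tool_rot: [[-0.003, 0.001, 1.0], [-1.0, -0.0, -0.003], [0.0, -1.0, 0.001]]
force: [1.1, -0.2, 0.7]
gripper_width: -0.005
```

```bash
python3 - <<'E'
from h import *
im,d=snap('scene','s7'); W=cloud('scene',d); blobs(W,.078,.1,20,(0.35,0.56,-.5,.5))
im,d=snap('top','t7'); W=cloud('top',d); blobs(W,.078,.1,20,(0.35,0.56,-.5,.5))
cv2.imwrite('pics/c7.png',cv2.resize(im[200:340,320:520],None,fx=4,fy=4)[:,:,::-1])
s=st(); print(to([0.375,-0.121,0.077]))
E
```

```text
37 mean [ 0.4678 -0.3581  0.0805] rect [ 467.6 -360. ] [48.5 11.6] 86.6
361 mean [ 0.4248 -0.109   0.0912] rect [ 422.3 -117.1] [160.1  14. ] 86.5
116 mean [ 0.4657 -0.1526  0.091 ] rect [ 464.4 -154.6] [27.4 25.9] 75.1
119 mean [ 0.5378 -0.1546  0.0913] rect [ 536.4 -159. ] [28.  25.4] 83.7
126 mean [ 0.4681 -0.085   0.0914] rect [466.  -89.6] [27.7 27. ] 21.5
129 mean [ 0.5394 -0.0892  0.0913] rect [538.1 -92.2] [28.9 25.5] 84.7
207 mean [0.4111 0.4569 0.0853] rect [408.9 455.1] [27.5 26.5] 76.8
89 mean [ 0.5378 -0.0963  0.0965] rect [538.2 -96.1] [24.4 24.5] 89.6
93 mean [ 0.5365 -0.161   0.0954] rect [ 536.3 -162.1] [25.3 23.9] 33.3
89 mean [ 0.4664 -0.0919  0.096 ] rect [465.4 -92.2] [24.2 24.3] 0.5
94 mean [ 0.464  -0.1589  0.0959] rect [ 464.1 -159.6] [24.4 24.3] 1.9
80 mean [ 0.4682 -0.3618  0.0817] rect [ 467.5 -362. ] [ 9.8 48.7] 0.9
105 mean [0.4103 0.4515 0.0867] rect [410.1 452. ] [25.3 25.7] 27.1
131 mean [ 0.4243 -0.0963  0.0972] rect [424.  -99.4] [115.7  10. ] 87.4
t 23.43 pos [ 0.3741 -0.1198  0.1971] w 0.003 F [0.203  0.0098 0.1607]
[[-0.0023  0.0003  1.    ]
 [-1.     -0.     -0.0023]
 [ 0.     -1.      0.0003]]
[0.0297 3.003  0.0218]
```

View pics/s7.png

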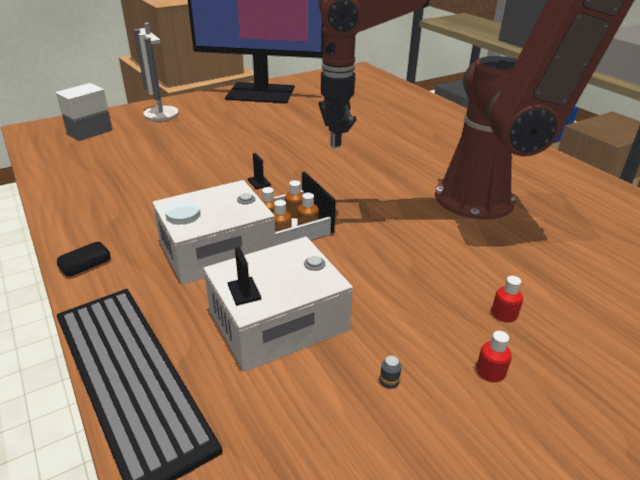

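Request:
arm_command:
  motion:
    - {"dp":[0,1,0],"dr":[0,0,0],"hand":0}
    - {"dp":[0,2,0],"dr":[0,0,0],"hand":0}
    - {"dp":[0,3,0],"dr":[0,0,0],"hand":0}
    - {"dp":[0,3,0.2],"dr":[0,0,0],"hand":0}
    - {"dp":[0,3,0.4],"dr":[0,0,0],"hand":0}

```text
time_s: 23.85
tool_pos: [0.3877, -0.1185, 0.0749]
tool_rot: [[-0.003, -0.006, 1.0], [-1.0, 0.003, -0.003], [-0.003, -1.0, -0.006]]
force: [-0.0, -0.5, 0.9]
gripper_width: -0.002
```

Request:
arm_command:
  motion:
    - {"dp":[0,0,0.1],"dr":[0,0,0],"hand":0}
    - {"dp":[0,0,0.22],"dr":[0,0,0],"hand":0}
    - {"dp":[0,0,0.36],"dr":[0,0,0],"hand":0}
    - {"dp":[0,0,0.53],"dr":[0,0,0],"hand":0}
    - {"dp":[0,0,0.7],"dr":[0,0,0],"hand":0}

```text
time_s: 24.27
tool_pos: [0.4169, -0.1207, 0.0785]
tool_rot: [[-0.002, -0.003, 1.0], [-1.0, -0.002, -0.002], [0.002, -1.0, -0.003]]
force: [-6.0, -2.4, 5.3]
gripper_width: -0.003
```

Request:
arm_command:
  motion:
    - {"dp":[0.01,0,0.18],"dr":[0,0,0],"hand":0}
    - {"dp":[0.02,0,0.37],"dr":[0,0,0],"hand":0}
    - {"dp":[0.03,0,0.57],"dr":[0,0,0],"hand":0}
    - {"dp":[0.04,0,0.78],"dr":[0,0,0],"hand":0}
    - {"dp":[0.05,0,1],"dr":[0,0,0],"hand":0}

```text
time_s: 24.68
tool_pos: [0.4559, -0.1224, 0.0784]
tool_rot: [[-0.002, -0.005, 1.0], [-1.0, -0.001, -0.002], [0.001, -1.0, -0.005]]
force: [-8.6, -1.6, 6.9]
gripper_width: -0.0
```

Request:
arm_command:
  motion:
    - {"dp":[0.01,0,0.22],"dr":[0,0,0],"hand":0}
    - {"dp":[0.02,0,0.44],"dr":[0,0,0],"hand":0}
    - {"dp":[0.03,0,0.66],"dr":[0,0,0],"hand":0}
    - {"dp":[0.04,0,0.88],"dr":[0,0,0],"hand":0}
    - {"dp":[0.05,0,1.1],"dr":[0,0,0],"hand":0}

```text
time_s: 25.1
tool_pos: [0.4993, -0.1245, 0.0784]
tool_rot: [[-0.002, -0.007, 1.0], [-1.0, -0.0, -0.002], [0.0, -1.0, -0.007]]
force: [-10.3, -0.9, 8.3]
gripper_width: 0.001
```

Request:
arm_command:
  motion:
    - {"dp":[0.01,0,0.22],"dr":[0,0,0],"hand":0}
    - {"dp":[0.02,0,0.44],"dr":[0,0,0],"hand":0}
    - {"dp":[0.03,0,0.66],"dr":[0,0,0],"hand":0}
    - {"dp":[0.04,0,0.84],"dr":[0,0,0],"hand":0}
    - {"dp":[0.05,0,1],"dr":[0,0,0],"hand":0}

```text
time_s: 25.52
tool_pos: [0.5389, -0.1263, 0.0784]
tool_rot: [[-0.002, -0.007, 1.0], [-1.0, 0.0, -0.002], [-0.0, -1.0, -0.007]]
force: [-12.4, 0.4, 9.3]
gripper_width: -0.004
```

Request:
arm_command:
  motion:
    - {"dp":[0.01,0,0.15],"dr":[0,0,0],"hand":0}
    - {"dp":[0.01,0,0.3],"dr":[0,0,0],"hand":0}
    - {"dp":[0.02,0,0.44],"dr":[0,0,0],"hand":0}
    - {"dp":[0.02,0,0.56],"dr":[0,0,0],"hand":0}
    - {"dp":[0.02,0,0.66],"dr":[0,0,0],"hand":0}

```text
time_s: 25.93
tool_pos: [0.5631, -0.1274, 0.078]
tool_rot: [[-0.002, -0.012, 1.0], [-1.0, 0.0, -0.002], [-0.0, -1.0, -0.012]]
force: [-22.8, -2.0, 12.2]
gripper_width: 0.004
```

Request:
arm_command:
  motion:
    - {"dp":[0,0,0.08],"dr":[0,0,0],"hand":0}
    - {"dp":[0,0,0.15],"dr":[0,0,0],"hand":0}
    - {"dp":[0,0,0.15],"dr":[0,0,0],"hand":0}

```text
time_s: 26.18
tool_pos: [0.5627, -0.1269, 0.0767]
tool_rot: [[-0.002, -0.028, 1.0], [-1.0, 0.002, -0.002], [-0.002, -1.0, -0.028]]
force: [-30.0, -1.9, 18.3]
gripper_width: -0.002
```

Request:
arm_command:
  motion:
    - {"dp":[0,0,-0.3],"dr":[0,0,0],"hand":0}
    - {"dp":[0,0,-0.6],"dr":[0,0,0],"hand":0}
    - {"dp":[0,0,-1.2],"dr":[0,0,0],"hand":0}
    - {"dp":[0,-0.8,-1.9],"dr":[0,0,0],"hand":0}
    - {"dp":[0,-1.7,-2.2],"dr":[0,0,0],"hand":0}

```text
time_s: 26.6
tool_pos: [0.4807, -0.1254, 0.1429]
tool_rot: [[-0.003, -0.009, 1.0], [-1.0, 0.003, -0.003], [-0.003, -1.0, -0.009]]
force: [1.1, -0.1, -0.8]
gripper_width: -0.003
```

Request:
arm_command:
  motion:
    - {"dp":[0.4,-0.8,-0.1],"dr":[0,0.1,0],"hand":45}
    - {"dp":[1.4,-1.2,-0.1],"dr":[0,0.22,0],"hand":45}
    - {"dp":[2.4,-1.3,-0.1],"dr":[0,0.34,0],"hand":45}
    - {"dp":[3.4,-1.3,-0.1],"dr":[0,0.46,0],"hand":45}
    - {"dp":[4.3,-1.3,-0.1],"dr":[0,0.58,0],"hand":45}

```text
time_s: 27.02
tool_pos: [0.4826, -0.3022, 0.2009]
tool_rot: [[-0.556, 0.006, 0.831], [-0.831, -0.005, -0.556], [0.001, -1.0, 0.007]]
force: [0.4, 0.7, 0.4]
gripper_width: 0.532
```

```bash
python3 - <<'E'
from h import *
im,d=snap('scene','s8'); W=cloud('scene',d); 
for r in bot.spot_point('scene','bottle_1'): print(r['p'],np.array(r['location']))
im,d=snap('top','t8'); W=cloud('top',d); blobs(W,.075,.102,20,(0.35,0.62,-.5,.05))
for r in bot.spot_point('top','front_a'): print(r['p'],np.array(r['location']))
st()
E
```

```text
0.88 [ 0.2746  0.3592 -0.0001]
0.68 [0.4047 0.4489 0.    ]
0.19 [ 0.7535 -0.1424  0.1083]
135 mean [ 0.5762 -0.1299  0.094 ] rect [ 576.5 -131.8] [165.5   3.7] 87.6
26 mean [ 0.4684 -0.3442  0.0813] rect [ 468.4 -344.4] [ 7.4 14.1] 1.0
0.66 [ 0.5712 -0.1239  0.0532]
0.19 [ 0.6032 -0.1245  0.1156]
t 27.22 pos [ 0.4816 -0.3002  0.1985] w 0.527 F [-1.1622 -0.2591 -0.117 ]
[[-0.5517  0.0023  0.8341]
 [-0.8341 -0.0011 -0.5517]
 [-0.0004 -1.      0.0025]]
```

View pics/t8.png

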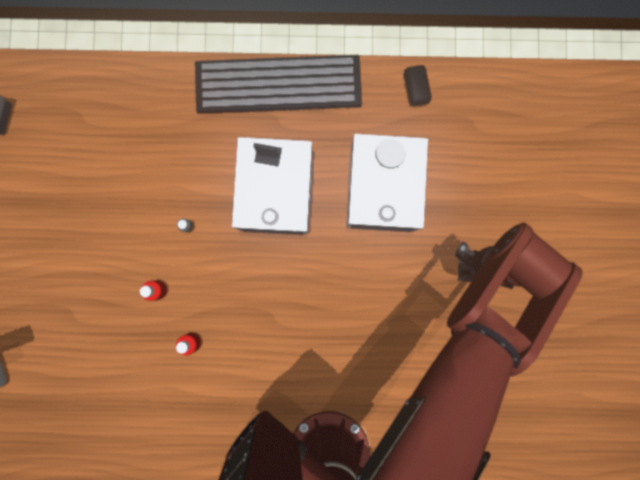

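Request:
arm_command:
  motion:
    - {"dp":[0,0,0],"dr":[0,0.12,0],"hand":45}
    - {"dp":[0,0,0],"dr":[0,0.24,0],"hand":45}
    - {"dp":[0,0,0],"dr":[0,0.36,0],"hand":45}
    - {"dp":[0,0,0],"dr":[0,0.48,0],"hand":45}
    - {"dp":[0,0,0],"dr":[0,0.58,0],"hand":45}

```text
time_s: 27.63
tool_pos: [0.4815, -0.2971, 0.1975]
tool_rot: [[-0.919, 0.001, 0.394], [-0.394, 0.0, -0.919], [-0.001, -1.0, 0.0]]
force: [-0.4, -0.4, -0.6]
gripper_width: 0.529
```

Request:
arm_command:
  motion:
    - {"dp":[0,0,0],"dr":[0,0.12,0],"hand":45}
    - {"dp":[0,0,0],"dr":[0,0.24,0],"hand":45}
    - {"dp":[0,0,0],"dr":[0,0.36,0],"hand":45}
    - {"dp":[0,0,0],"dr":[0,0.4,0],"hand":45}
    - {"dp":[0,0,0],"dr":[0,0.4,0],"hand":45}

```text
time_s: 28.05
tool_pos: [0.4815, -0.2972, 0.1975]
tool_rot: [[-1.0, 0.001, 0.01], [-0.01, 0.0, -1.0], [-0.001, -1.0, -0.0]]
force: [0.3, 0.1, -0.6]
gripper_width: 0.522
```

```bash
python3 - <<'E'
from h import *
s=st(); print(np.array(s['q'])); print(to([0.468,-0.361,0.065]))
E
```

```text
t 28.05 pos [ 0.4815 -0.2972  0.1975] w 0.522 F [ 0.3407  0.0661 -0.575 ]
[[-1.      0.0007  0.0099]
 [-0.0099  0.0001 -1.    ]
 [-0.0007 -1.     -0.0001]]
[-0.6774  0.1313  1.7936  0.0005  1.2163  2.4542]
[0.3546 3.3131 1.591 ]
```

Request:
arm_command:
  motion:
    - {"dp":[0.15,0,0.7],"dr":[0,0,0],"hand":45}
    - {"dp":[0.35,0,1.59],"dr":[0,0,0],"hand":45}
    - {"dp":[0.35,0,1.59],"dr":[0,0,0],"hand":45}
    - {"dp":[0.35,0.8,1.59],"dr":[0,0,0],"hand":45}
    - {"dp":[0.35,1.7,1.59],"dr":[0,0,0],"hand":45}

```text
time_s: 28.47
tool_pos: [0.4705, -0.3649, 0.1328]
tool_rot: [[-1.0, 0.008, 0.009], [-0.009, -0.007, -1.0], [-0.008, -1.0, 0.007]]
force: [0.7, -0.1, -0.8]
gripper_width: 0.532
```

Request:
arm_command:
  motion:
    - {"dp":[0,0.8,0],"dr":[0,0,0],"hand":45}
    - {"dp":[0,1.4,0],"dr":[0,0,0],"hand":45}
    - {"dp":[0,1.8,0],"dr":[0,0,0],"hand":45}
    - {"dp":[0,1.8,0],"dr":[0,0,0],"hand":45}
    - {"dp":[0,1.8,0],"dr":[0,0,0],"hand":45}

```text
time_s: 28.88
tool_pos: [0.4672, -0.3611, 0.0562]
tool_rot: [[-1.0, -0.002, 0.01], [-0.01, 0.002, -1.0], [0.002, -1.0, -0.002]]
force: [0.1, -0.2, 0.4]
gripper_width: 0.531
```

Request:
arm_command:
  motion:
    - {"dp":[0,0,0],"dr":[0,0,0],"hand":2}
    - {"dp":[0,0,0],"dr":[0,0,0],"hand":2}
    - {"dp":[0,0,0],"dr":[0,0,0],"hand":2}
    - {"dp":[0,0,0],"dr":[0,0,0],"hand":2}
    - {"dp":[0,0,0],"dr":[0,0,0],"hand":2}
  newtons: 40

```text
time_s: 29.3
tool_pos: [0.4685, -0.3634, 0.0588]
tool_rot: [[-1.0, 0.002, 0.008], [-0.008, -0.002, -1.0], [-0.002, -1.0, 0.002]]
force: [-0.1, 1.5, 6.1]
gripper_width: 0.107
```

Request:
arm_command:
  motion:
    - {"dp":[0,-0.5,0],"dr":[0,0,0],"hand":2}
    - {"dp":[0,-1.4,0],"dr":[0,0,0],"hand":2}
    - {"dp":[0,-2.4,0],"dr":[0,0,0],"hand":2}
    - {"dp":[0,-3.4,0],"dr":[0,0,0],"hand":2}
    - {"dp":[0,-4.4,0],"dr":[0,0,0],"hand":2}

```text
time_s: 29.72
tool_pos: [0.4667, -0.3621, 0.2341]
tool_rot: [[-1.0, -0.001, 0.008], [-0.008, 0.001, -1.0], [0.001, -1.0, -0.001]]
force: [1.6, -0.9, -0.6]
gripper_width: 0.109
```

Request:
arm_command:
  motion:
    - {"dp":[0,-0.3,0],"dr":[0,-0.1,0],"hand":2}
    - {"dp":[0,-0.3,0],"dr":[0,-0.22,0],"hand":2}
    - {"dp":[0,-0.3,0],"dr":[0,-0.34,0],"hand":2}
    - {"dp":[0,-0.3,0],"dr":[0,-0.46,0],"hand":2}
    - {"dp":[0,-0.3,0],"dr":[0,-0.56,0],"hand":2}

```text
time_s: 30.13
tool_pos: [0.467, -0.3624, 0.2448]
tool_rot: [[-0.84, -0.0, 0.542], [-0.542, 0.0, -0.84], [0.0, -1.0, -0.0]]
force: [-0.0, 0.2, -1.1]
gripper_width: 0.112
```

Request:
arm_command:
  motion:
    - {"dp":[0,0,0],"dr":[0,-0.12,0],"hand":2}
    - {"dp":[0,0,0],"dr":[0,-0.24,0],"hand":2}
    - {"dp":[0,0,0],"dr":[0,-0.36,0],"hand":2}
    - {"dp":[0,0,0],"dr":[0,-0.48,0],"hand":2}
    - {"dp":[0,0,0],"dr":[0,-0.56,0],"hand":2}

```text
time_s: 30.55
tool_pos: [0.467, -0.3624, 0.2445]
tool_rot: [[-0.424, -0.001, 0.906], [-0.906, 0.001, -0.424], [-0.0, -1.0, -0.001]]
force: [-0.5, -0.1, -1.0]
gripper_width: 0.107
```

Request:
arm_command:
  motion:
    - {"dp":[0,0,0],"dr":[0,-0.12,0],"hand":2}
    - {"dp":[0,0,0],"dr":[0,-0.24,0],"hand":2}
    - {"dp":[0,0,0],"dr":[0,-0.36,0],"hand":2}
    - {"dp":[0,0,0],"dr":[0,-0.4,0],"hand":2}
    - {"dp":[0,0,0],"dr":[0,-0.4,0],"hand":2}

```text
time_s: 30.97
tool_pos: [0.467, -0.3624, 0.2445]
tool_rot: [[-0.043, -0.001, 0.999], [-0.999, 0.001, -0.043], [-0.001, -1.0, -0.001]]
force: [-0.4, -0.5, -0.7]
gripper_width: 0.109
```

```bash
python3 - <<'E'
from h import *
s=st(); print(np.array(s['q'])); print(to([0.670,-0.131,0.25]))
im,d=snap('scene','s9'); cv2.imwrite('pics/c9.png',im[40:300,100:460,::-1])
E
```

```text
t 30.97 pos [ 0.467  -0.3624  0.2445] w 0.109 F [-0.3944 -0.4535 -0.7313]
[[-0.0427 -0.0006  0.9991]
 [-0.9991  0.0006 -0.0427]
 [-0.0006 -1.     -0.0007]]
[-0.7786  0.142   1.69   -0.      1.3104  0.8349]
[-5.9961 -0.1377  4.8226]
```

View pics/c9.png

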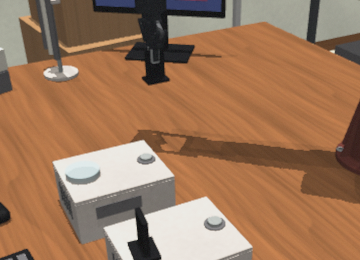

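Request:
arm_command:
  motion:
    - {"dp":[-0.5,0,0.4],"dr":[0,0,0],"hand":2}
    - {"dp":[-1.2,0,0.95],"dr":[0,0,0],"hand":2}
    - {"dp":[-2,0,1.55],"dr":[0,0,0],"hand":2}
    - {"dp":[-2.8,0,2.2],"dr":[0,0,0],"hand":2}
    - {"dp":[-3.6,0,2.85],"dr":[0,0,0],"hand":2}

```text
time_s: 31.43
tool_pos: [0.5881, -0.2225, 0.2449]
tool_rot: [[-0.046, -0.0, 0.999], [-0.999, -0.0, -0.046], [0.0, -1.0, -0.0]]
force: [-0.6, -1.4, -1.1]
gripper_width: 0.112
```

Request:
arm_command:
  motion:
    - {"dp":[-0.8,0,0.65],"dr":[0,0,0],"hand":2}
    - {"dp":[-1.6,0,1.3],"dr":[0,0,0],"hand":2}
    - {"dp":[-2.2,0,1.75],"dr":[0,0,0],"hand":2}
    - {"dp":[-2.4,0,1.92],"dr":[0,0,0],"hand":2}
    - {"dp":[-2.4,0,1.92],"dr":[0,0,0],"hand":2}

```text
time_s: 31.85
tool_pos: [0.6696, -0.1285, 0.2444]
tool_rot: [[-0.04, -0.0, 0.999], [-0.999, 0.001, -0.04], [-0.001, -1.0, -0.0]]
force: [0.0, -0.5, -0.3]
gripper_width: 0.11
```

Request:
arm_command:
  motion:
    - {"dp":[0,0.5,0],"dr":[0,0,0],"hand":2}
    - {"dp":[0,1,0],"dr":[0,0,0],"hand":2}
    - {"dp":[0,1.3,0],"dr":[0,0,0],"hand":2}
    - {"dp":[0,1.5,0],"dr":[0,0,0],"hand":2}
    - {"dp":[0,1.5,0],"dr":[0,0,0],"hand":2}

```text
time_s: 32.27
tool_pos: [0.666, -0.1319, 0.1819]
tool_rot: [[-0.045, -0.005, 0.999], [-0.999, 0.001, -0.045], [-0.001, -1.0, -0.005]]
force: [-0.3, -0.9, -2.1]
gripper_width: 0.108
```

Request:
arm_command:
  motion:
    - {"dp":[0,0.1,0],"dr":[0,0,0],"hand":2}
    - {"dp":[0,0.2,0],"dr":[0,0,0],"hand":2}
    - {"dp":[0,0.3,0],"dr":[0,0,0],"hand":2}
    - {"dp":[0,0.37,0],"dr":[0,0,0],"hand":2}
    - {"dp":[0,0.37,0],"dr":[0,0,0],"hand":2}

```text
time_s: 32.68
tool_pos: [0.6681, -0.131, 0.1697]
tool_rot: [[-0.043, -0.001, 0.999], [-0.999, 0.0, -0.043], [-0.0, -1.0, -0.001]]
force: [-1.0, -0.8, -2.1]
gripper_width: 0.109
```

Lower until contact shows in the force.

Request:
arm_command:
  motion:
    - {"dp":[0,0.03,0],"dr":[0,0,0],"hand":2}
    - {"dp":[0,0.06,0],"dr":[0,0,0],"hand":2}
    - {"dp":[0,0.06,0],"dr":[0,0,0],"hand":2}
    - {"dp":[0,0.06,0],"dr":[0,0,0],"hand":2}

```text
time_s: 33.02
tool_pos: [0.6687, -0.1311, 0.1688]
tool_rot: [[-0.043, 0.001, 0.999], [-0.999, -0.0, -0.043], [0.0, -1.0, 0.001]]
force: [-1.3, 0.1, 2.7]
gripper_width: 0.107
```

Contact (+2.7 N); release and leave straight up.

Request:
arm_command:
  motion:
    - {"dp":[0,0,0],"dr":[0,0,0],"hand":35}
    - {"dp":[0,0,0],"dr":[0,0,0],"hand":35}
    - {"dp":[0,0,0],"dr":[0,0,0],"hand":35}
    - {"dp":[0,-0.3,0],"dr":[0,0,0],"hand":35}
    - {"dp":[0,-1.2,0],"dr":[0,0,0],"hand":35}

```text
time_s: 33.43
tool_pos: [0.6639, -0.1298, 0.2087]
tool_rot: [[-0.043, -0.014, 0.999], [-0.999, 0.004, -0.043], [-0.004, -1.0, -0.014]]
force: [-0.1, -0.5, -0.9]
gripper_width: 0.408
```

Request:
arm_command:
  motion:
    - {"dp":[0,-0.9,0],"dr":[0,0,0],"hand":35}
    - {"dp":[0,-1.8,0],"dr":[0,0,0],"hand":35}
    - {"dp":[0.4,-2.2,-0.9],"dr":[0,0,0],"hand":35}
    - {"dp":[0.8,-2.2,-1.8],"dr":[0,0,0],"hand":35}
    - {"dp":[1.2,-2.2,-2.7],"dr":[0,0,0],"hand":35}

```text
time_s: 33.85
tool_pos: [0.5588, -0.1751, 0.3074]
tool_rot: [[-0.042, 0.005, 0.999], [-0.999, -0.003, -0.042], [0.003, -1.0, 0.006]]
force: [0.2, -2.1, -0.0]
gripper_width: 0.407
```

Request:
arm_command:
  motion:
    - {"dp":[0.9,0,-0.5],"dr":[0,0,0],"hand":35}
    - {"dp":[1.8,0,-1],"dr":[0,0,0],"hand":35}
    - {"dp":[2.7,0,-1.2],"dr":[0,0,0],"hand":35}
    - {"dp":[3.2,0,-1.2],"dr":[0,0,0],"hand":35}
    - {"dp":[3.2,0,-1.2],"dr":[0,0,0],"hand":35}

```text
time_s: 34.27
tool_pos: [0.5038, -0.3045, 0.3049]
tool_rot: [[-0.048, 0.001, 0.999], [-0.999, -0.003, -0.048], [0.003, -1.0, 0.001]]
force: [-0.1, 0.3, 0.1]
gripper_width: 0.41
```

```bash
python3 - <<'E'
from h import *
im,d=snap('scene','s10')
im,d=snap('top','t10'); W=cloud('top',d); blobs(W,.18,.2,10); blobs(W,.075,.102,20,(0.35,0.62,-.5,.05))
for l in('tag_spare','front_a','dish','objective'):
  for r in bot.spot_point('top',l): print(l,round(r['p'],2),np.array(r['location']))
st()
E
```

```text
122 mean [0.7428 0.1595 0.1904] rect [743.6 160.3] [50. 11.] 79.9
119 mean [ 0.6677 -0.1312  0.1908] rect [ 668.  -131.5] [10.8 50.9] 86.7
148 mean [ 0.5769 -0.1229  0.0924] rect [ 577.4 -125.6] [177.7  15.1] 83.1
tag_spare 0.57 [ 0.6677 -0.1319  0.1064]
tag_spare 0.26 [ 0.6846 -0.1282 -0.0003]
front_a 0.85 [ 0.5741 -0.1241  0.0562]
front_a 0.64 [0.6705 0.1484 0.0005]
front_a 0.62 [0.5585 0.1554 0.0581]
front_a 0.38 [0.5749 0.383  0.0039]
dish 0.71 [ 0.6666 -0.129   0.1073]
dish 0.7 [ 0.7486 -0.1349  0.1125]
objective 0.7 [ 0.7502 -0.1335  0.1124]
objective 0.52 [ 0.6862 -0.1301  0.004 ]
objective 0.44 [0.5764 0.3818 0.0013]
t 34.57 pos [ 0.5054 -0.299   0.3039] w 0.411 F [ 0.4387 -0.1521  0.2081]
[[-0.0414  0.0001  0.9991]
 [-0.9991  0.0003 -0.0414]
 [-0.0003 -1.      0.0001]]
```

View pics/s10.png

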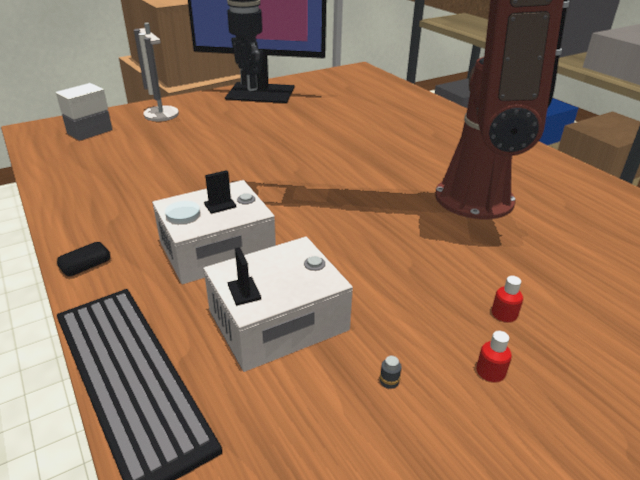

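The scene picture shows both drawers shut, and the spare tag upright at (220,192) between the dish and the button. The first tag, the dish and the objective are where they started.

```bash
python3 -c "
from bench import bot
print(bot.job_done())"
```

```text
the job is handed in; nothing more can be done
None
```

The job is done and handed in, at about 35 s of robot time. I pressed the latch button of the incubator without a tag (the one at y ≈ -0.13). The drawer sprang open with nothing in its way. I stood the four amber bottles in it, pushed it home until it stopped at about 30 N, and put the spare tag on top. I left the two red look-alikes alone.

**Last checks:**
- **Bottles:** before I pushed the drawer in, all four stood upright on its floor, about 50 mm from its centre. I could not see them once it was shut.
- **Drawer:** after I backed off, the front panel stayed at x ≈ 0.572–0.574, where it was when latched at the start.
- **Spare tag:** it stands upright and released at (0.668, -0.131), with its top edge at 0.191 m, the height expected when it stands on the incubator. I turned it 90° from how it stood on the bench, because of the wrist joint's range.
- **Left in place:** the first tag, the dish and the objective were within a few mm of their first positions, and the other incubator's drawer stayed shut.

**Disagreements:** the networks gave a few false hits, such as "dish" and "objective" reported on other objects. The pictures and depth readings contradicted these, so I ignored them.

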